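# Load and start the magnetic polisher

### The job

Start a polishing run on the blue magnetic polisher: keeping the white polishing jar upright, set it down gently in the round seat on the machine's deck, then slide the black lock grip fully home to its stop so that the steel fork closes over the jar's foot. Setting the timer starts the machine, so do that last: turn the timer knob until its white pointer is at the orange mark. Leave the mallet, tool tin, mug and bottle where they stand.

Things in the scene. Friction and masses are not known exactly. Their poses are not given: they have to be found in the camera images.
- jar_center (a point): centre (half-way up) of the closed polishing jar: white pot 60 mm across with a blue band, on a steel foot 80 mm across and 9 mm thick, under a black knurled screw cap 54 mm across. 86 mm tall in all: this point lies 43 mm above its underside; the cap fills the top 25 mm, so the middle of the cap is 30 mm above this point. z is the jar's axis. Take it by the cap from above (0.45 kg or so).
- jar_foot (a point): centre of the underside of the jar's foot, 43 mm below jar_center
- seat (a point): centre of the jar seat on the polisher's deck, at the height on which the jar's underside rests. The seat is a round steel locating ring, 86 mm inside, 98 mm outside, 9 mm high. The axes are those of the machine: z up, y toward the seat's end of the machine (the way the lock slides), x toward its back. The machine is a slate-blue case 160 mm (x) by 340 mm (y), fixed, with a dark grey deck 62 mm above the table.
- lock_grip (a point): point to hold the sliding jar lock: its upright black ribbed grip, 22 mm wide (machine x), 46 mm long (machine y) and 30 mm tall; this point is on its centre line, 9 mm below its top and 21 mm above the steel slide plate (the rails beside it are 20 mm below this point). The axes are the machine's; y points the way it slides to close. At the end stop it stands 96 mm from the seat's axis, against a steel bridge 8 mm higher than the plate.
- jar_lock (a joint): travel of the lock: 0 m open (fork clear of the seat), 0.052 m fully home at its end stop, with the fork's two prongs above the jar's foot. The fork passes 3 mm over the foot of a seated jar and is blocked by a jar that does not sit down in the ring. It moves with about 3 N and stays where it is left.
- timer_grip (a point): point to hold the timer knob: on the knob's axis, 9 mm below the top of its upright bar, which is 48 mm long, 14 mm wide and 30 mm tall and stands on a grey skirt 53 mm across, whose top is 21 mm below this point. x points along the bar to its end with the white pointer line; z up. The point is 30 mm above the deck.
- timer (a joint): angle of the timer knob, rad, growing clockwise as seen from above: 0 is off (pointer straight to the machine's back), 1.396 is the long orange mark at 80 degrees; white ticks stand every 20 degrees (0.349 rad). Stiff (0.06 N m), stays where it is left.
- timer_mark (a point): the orange mark on the timer's black scale plate, 33 mm from the knob's axis
- rawhide_mallet: bystander: rawhide mallet lying on the table, 235 mm long
- tool_tin: bystander: low dark tin full of stamping tools, 76 mm across, 77 mm tall; origin under its centre
- mug: bystander: grey-green mug with handle, 91 mm tall, 117 mm over its handle; origin under it
- dropper_bottle: bystander: small amber dropper bottle, 33 mm across, 102 mm tall; origin under its centre
Mind the look-alikes: they are no part of the job. Leave any red look-alike of the part that bears jar_center alone.

How it is judged:
On the way, in this order (a step that is already met when the one before it is completed fails the run):
1. the jar sits down in the seat, upright, and lies still (horizontal distance between jar_foot and seat below 0.006 m and z of jar_foot in the frame of seat below 0.003 m and angle between jar_center's own z axis and vertical below 0.05 rad and linear speed of jar below 0.02 m/s and value of joint jar_lock below 0.03 m), for 0.2 s.
2. the lock is fully home over the foot of the seated jar (value of joint jar_lock above 0.049 m and horizontal distance between jar_foot and seat below 0.006 m and z of jar_foot in the frame of seat below 0.003 m), for 0.2 s.
3. the timer points at the orange mark (value of joint timer between 1.256 and 1.536 rad and value of joint jar_lock above 0.049 m), for 0.2 s.
At the end, for the whole second after the job is handed in: The jar stands upright and still in the seat (foot on the deck within 3 mm, centred within 6 mm, tilt below 0.05 rad), the lock is within 3 mm of its end stop, and the timer's pointer is within 0.14 rad (8 degrees) of the orange mark (all of step 3 and horizontal distance between jar_foot and seat below 0.006 m and z of jar_foot in the frame of seat below 0.003 m and angle between jar_center's own z axis and vertical below 0.05 rad and linear speed of jar below 0.02 m/s); the robot touches nothing.
It fails at once if the jar is tipped by more than 0.6 rad (34 degrees) (angle between jar_center's own z axis and vertical above 0.6 rad).
It fails at once if the jar is dropped into the seat: it comes down in the ring faster than 0.5 m/s (horizontal distance between jar_foot and seat below 0.02 m and z of jar_foot in the frame of seat below 0.015 m and linear speed of jar above 0.5 m/s).
It fails at once if a bystander (mallet, tool tin, mug or bottle) is shifted by more than 30 mm (distance of any of rawhide_mallet, tool_tin, mug, dropper_bottle from where it was at the start of the episode above 0.03 m).
It also fails if it takes over 61 s, if anything falls off the work surface, if the arm or the gripper's body presses on something with over 40 N, if the wrist force passes 120 N, or if a joint passes its speed limit or range.

### The arm

A 7-joint arm with a two-finger parallel gripper is mounted at the origin on a cart in front of the work surface, level with it; the furniture and walls round the work are solid. World frame = base frame: x ahead of the robot, y to its left, z up, the work surface at z = 0. Lengths are in m, angles in rad, forces in N, time in s.
With the tool pointing down it reaches from about 0.425 to 0.925 m from the base axis. Payload 6.8 kg.
Tool frame: the origin (TCP) lies at the very end of the fingers, on their centre line; the grasp point (between the pads) lies r.tcp_to_grasp behind it (r.tcp_to_grasp is the distance from the TCP to the grasp point, in m); x points along the fingers, z is the direction in which the jaws open and shut, and the axes are right-handed (so a half turn about x gives the same grasp; the last joint's range is limited). The gripper opens to 88 mm and grips with 3 to 60 N. Pads are 20 mm wide; open, the fingers measure 115 mm over their backs; the gripper's body (75 mm by 178 mm) begins 61 mm behind the grasp point.
Start: joints at [-1.442, 0.477, 0.022, 1.555, -0.011, 1.109, -0.083], TCP at [0.158, 0.656, 0.202] pointing down, gripper open.
Joint ranges: [-2.96, 2.96], [-0.34, 2.1], [-1.41, 1.46], [0.24, 2.44], [-1.37, 4.51], [0.17, 1.92], [-2.96, 2.96]. Speed limits (rad/s): [2.39, 2.39, 3.14, 3.14, 3.14, 3.14, 3.14].

### API

Orientations are given as a unit quaternion [x, y, z, w].
In Python, from station import r, read_camera, calibration, ticket gives the robot as it stands.
- The arm moves only by the tool play_rows, never from a script. Its arguments are lists of equal length, an entry for each row: "xyz": the shift along the tool's x, y, z each as a share of 6 cm, from -1 to 1, a list of three; "twist": the turn about the tool's x as a share of 0.15 rad, from -1 to 1; "claw": the gripper command: -1 is shut, 1 is fully open, values between are in proportion. In form: {"xyz": [[x, y, z], ...], "twist": [twist, ...], "claw": [claw, ...]}. A call has exactly 8 rows; each row shifts and turns the commanded pose from where the row before left it, along the tool's axes as they then stand; what a row does not reach is not made up. A row lasts 1/8 s, in which the tool goes at most 62.5 mm and 10.7 degrees, less where a joint would pass 70% of its speed; a pose out of reach is approached as far as the arm can. A call with a number of a shift or a turn outside -1 to 1 is refused whole. A call with a gripper value outside its range is refused whole. The fingers move at their own pace and stop on an object; "newtons" is the grip in N (left out, the last holds). Time passes only in rows, so rows that do not move let the fingers close, or fill a call up. It gives the time, the measured TCP pose, the force and the opening at its end, in the units of the state.
- r.state(): the state, without advancing time (a new reading comes with each control period).
- read_camera(name): name is "scene" or "top"; returns (picture, depth): 420x560x3 uint8, red, green, blue; 420x560 float32, m along the optical axis (not along the pixel's ray), 0 where there is no reading.
- calibration(name): a dict with "vertical_fov" (degrees; the focal length in pixels is half the picture's height over the tangent of half this angle, whatever the lens; pixels are square), "cx", "cy" (the principal point, pixels), "k1" (the pictures are not rectified: a ray, as slopes to the right and down, at radius r is drawn at 1 + k1 r^2 times it, then the intrinsics apply), "pose" (4x4, takes a point from camera to world coordinates). Camera axes: x right, y down, z forward; pixel columns grow to the right and rows downward; lengths in m; the calibration is good to about 2 mm. A picture is of the moment at which its call begins. calibration takes no time and is no camera call.
- ticket.hand_in(): hands the job in, once; it reports no verdict.
The state is a dict: "time": time; "qpos": joint angles; "qvel": joint speeds; "joint_efforts": joint torques, N m; "position": TCP position; "eef_rot": TCP orientation; "force": force on the tool from outside, world axes, zero at the start; "moment": the same for the moment, N m; "finger_gap": finger opening in m.
Only numpy, scipy, OpenCV 4.12 (cv2) and the standard library are available. Lean on these libraries where they do the work, as an engineer would, in place of code of your own. Each camera call takes 0.05 s, during which the arm holds its last target.

## Working session

There is one attempt and no reset: what is moved stays moved. The work goes in short steps, Python scripts to look and compute and a tool call to move; the robot and the scene stay as the last step left them, time stands still between calls to the robot, and variables do not carry over. Pictures are saved under pics/ and viewed, and the job is handed in when it is done.

Besides the shell and the picture viewer there is one more tool, called after ">>>" by a JSON object that holds its "fn" and its "kwargs". play_rows: Moves the arm, as the interface text tells. Its arguments: {"type":"object","properties":{"xyz":{"type":"array"},"twist":{"type":"array"},"claw":{"type":"array"},"newtons":{"type":"number"}},"required":["xyz","twist","claw"]}

```bash
ls; mkdir -p pics; python3 - <<'E'
from station import r, read_camera, calibration, ticket
import numpy as np, cv2
for n in ("scene","top"):
    p,d=read_camera(n); c=calibration(n)
    np.savez(f"{n}0.npz",p=p,d=d)
    cv2.imwrite(f"pics/{n}0.png",p[:,:,::-1])
    print(n,c['vertical_fov'],c['cx'],c['cy'],c['k1'],np.round(c['pose'],4).tolist(),(d>0).mean())
s=r.state(); print({k:np.round(v,4).tolist() for k,v in s.items()}, r.tcp_to_grasp)
E
```

```text
pics
scene 55.17453408489948 282.4835320546237 209.92907007838426 -0.009269158418406953 [[0.757, -0.4178, 0.5024, -0.007], [-0.6533, -0.5014, 0.5673, -0.7168], [0.0149, -0.7576, -0.6525, 0.8032], [0.0, 0.0, 0.0, 1.0]] 0.9958035714285715
top 49.16296867006061 281.03099145737326 202.07003182981862 0.008015758201501494 [[0.0002, -0.9956, 0.0932, 0.4126], [-1.0, -0.0009, -0.0081, -0.0639], [0.0081, -0.0932, -0.9956, 1.5874], [0.0, 0.0, 0.0, 1.0]] 0.9960246598639456
{'time': 0.1, 'qpos': [-1.4421, 0.4777, 0.0224, 1.5563, -0.0115, 1.1093, -0.0831], 'qvel': [0.0001, -0.0024, 0.0008, -0.0041, -0.0003, 0.0004, 0.0005], 'joint_efforts': [0.0032, -58.4091, 1.5394, -27.3313, -0.0542, 0.0131, 0.0001], 'position': [0.1582, 0.6556, 0.2012], 'eef_rot': [-0.4379, 0.556, 0.4371, 0.5551], 'force': [-0.5886, 0.3043, -0.1245], 'moment': [-0.0068, -0.0257, -0.0461], 'finger_gap': 0.0877} 0.0187
```

View pics/scene0.png

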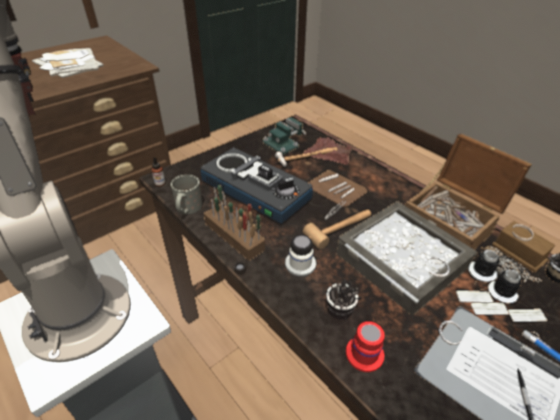

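View pics/top0.png

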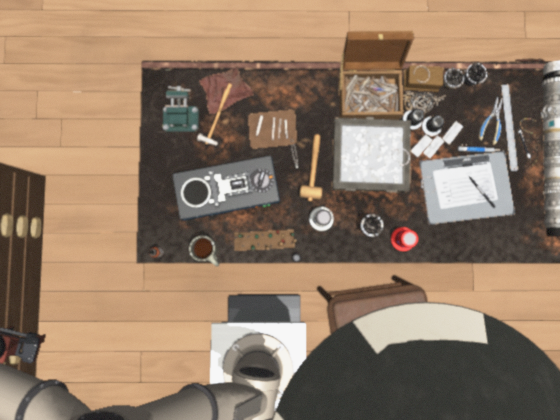

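```bash
cat > h.py <<'E'
import numpy as np, cv2
from station import r, read_camera, calibration, ticket
def K(n):
    c=calibration(n); f=210/np.tan(np.radians(c['vertical_fov'])/2)
    return f,c['cx'],c['cy'],c['k1'],np.array(c['pose'])
def ray(n,u,v):
    f,cx,cy,k,P=K(n); x,y=(u-cx)/f,(v-cy)/f; a,b=x,y
    for _ in range(20):
        s=1+k*(a*a+b*b); a,b=x/s,y/s
    return P[:3,3],P[:3,:3]@np.array([a,b,1.])
def onz(n,u,v,z):
    o,d=ray(n,u,v); return o+d*(z-o[2])/d[2]
def atd(n,u,v,dep):
    o,d=ray(n,u,v); return o+d*dep
def proj(n,p):
    f,cx,cy,k,P=K(n); q=P[:3,:3].T@(np.array(p)-P[:3,3]); a,b=q[0]/q[2],q[1]/q[2]; s=1+k*(a*a+b*b)
    return np.array([a*s*f+cx,b*s*f+cy])
def cloud(n,d):
    f,cx,cy,k,P=K(n); v,u=np.mgrid[0:420,0:560].astype(float); x,y=(u-cx)/f,(v-cy)/f;a,b=x,y
    for _ in range(20):
        s=1+k*(a*a+b*b); a,b=x/s,y/s
    c=np.stack([a*d,b*d,d],-1); return c@P[:3,:3].T+P[:3,3]
def crop(p,x0,x1,y0,y1,s,name):
    cv2.imwrite(name,cv2.resize(p[y0:y1,x0:x1,::-1],None,fx=s,fy=s,interpolation=cv2.INTER_CUBIC))
E
python3 - <<'E'
from h import *
t=np.load('top0.npz');s=np.load('scene0.npz')
crop(t['p'],160,290,140,230,6,'pics/t_mach.png')
crop(s['p'],190,330,140,225,5,'pics/s_mach.png')
a=cv2.resize(t['p'][190:260,290:430],None,fx=4,fy=4,interpolation=cv2.INTER_CUBIC)
b=cv2.resize(s['p'][220:370,270:400],None,fx=4,fy=4,interpolation=cv2.INTER_CUBIC)[:, :560]
b=cv2.resize(s['p'][225:295,260:400],None,fx=4,fy=4,interpolation=cv2.INTER_CUBIC)
cv2.imwrite('pics/jar.png',np.vstack([a,b])[:,:,::-1])
print(proj('top',[0.158,0.656,0.202]))
for n,u,v in (('top',321,218),('scene',300,247),('top',197,193),('top',262,179),('top',235,186),('top',321,210)):
    d=np.load(n+'0.npz')['d']; print(n,u,v,atd(n,u,v,d[v,u]).round(4))
E
```

```text
[ 31.60169231 332.35567254]
top 321 218 [ 0.5009 -0.2072  0.0842]
scene 300 247 [ 0.4867 -0.2275  0.0862]
top 197 193 [0.5849 0.2032 0.0676]
top 262 179 [ 0.6276 -0.0137  0.0995]
top 235 186 [0.6028 0.0731 0.1116]
top 321 210 [ 0.5276 -0.2078  0.0796]
```

View pics/t_mach.png

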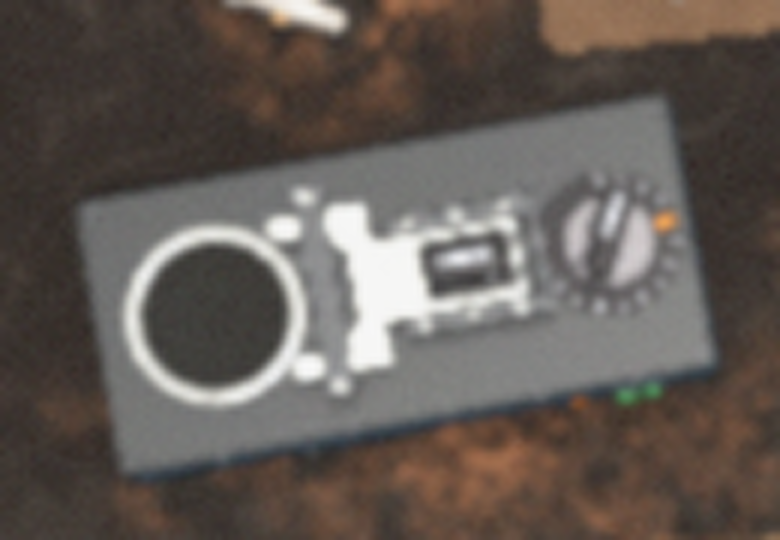

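View pics/s_mach.png

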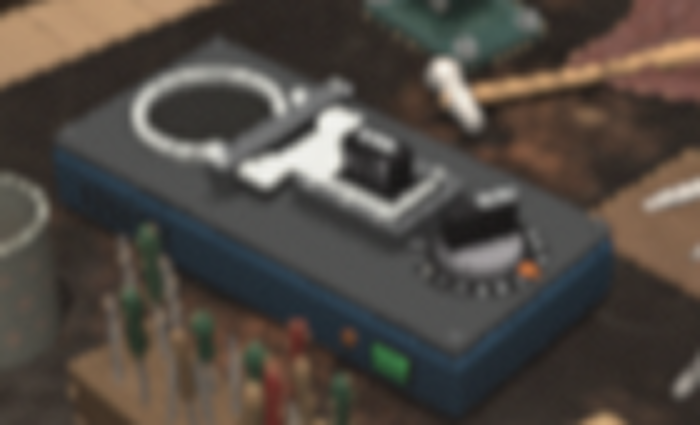

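View pics/jar.png

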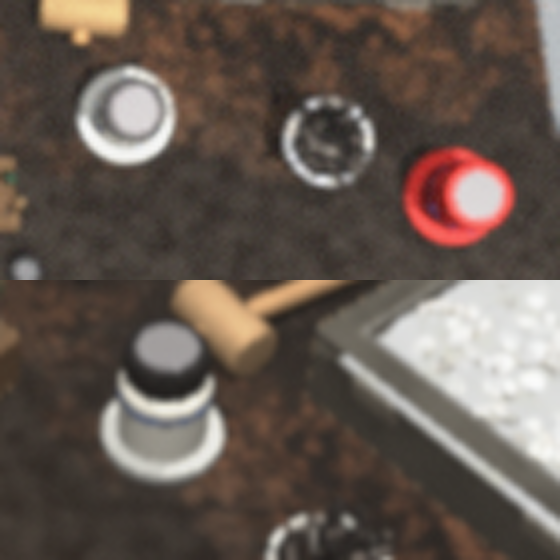

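```bash
python3 - <<'E'
from h import *
t=np.load('top0.npz')['p'];s=np.load('scene0.npz')['p']
def ell(m,x0,y0):
    cs,_=cv2.findContours(m.astype(np.uint8),cv2.RETR_EXTERNAL,cv2.CHAIN_APPROX_NONE)
    c=max(cs,key=cv2.contourArea); e=cv2.fitEllipse(cv2.convexHull(c)); return (e[0][0]+x0,e[0][1]+y0),e[1],e[2],cv2.contourArea(c)
# jar foot top
g=t.min(2)
x0,x1,y0,y1=304,340,200,238
for th in (110,140,170):
    e=ell(g[y0:y1,x0:x1]>th,x0,y0); a=onz('top',*e[0],.009); b=onz('top',e[0][0]+e[1][0]/2,e[0][1],.009)
    print('foot',th,e,a.round(4),'diam',2*abs(a-b)[1].round(4))
# seat ring
x0,x1,y0,y1=176,216,172,214
for th in (120,150,180):
    m=(g[y0:y1,x0:x1]>th); m[:, 35:]=0
    e=ell(m,x0,y0)
    ys,xs=np.nonzero(m)
    a=onz('top',*e[0],.071); b=onz('top',e[0][0]+e[1][0]/2,e[0][1],.071); print('ring',th,e,a.round(4),2*abs(a-b)[1].round(4))
# grip/heights from depth
d=np.load('top0.npz')['d']; C=cloud('top',d)
reg=C[150:225,170:285]; 
print('cap top', np.median(C[214:219,320:324],axis=(0,1)))
# deck corners via colour mask
hull=np.zeros(t.shape[:2],bool)
z=C[...,2]; m=((z>.05)&(z<.13)&(C[...,0]>.47)&(C[...,0]<.75)&(C[...,1]>-.09)&(C[...,1]<.29)).astype(np.uint8)
n,l,st,_=cv2.connectedComponentsWithStats(m); k=1+np.argmax(st[1:,4]); m=(l==k).astype(np.uint8); print(st[k])
c=cv2.findContours(m,0,1)[0][0]
P=C[l==k]; P=P[abs(P[:,2]-.062)<.012]
rc=cv2.minAreaRect(P[:,:2].astype(np.float32)); print('rect',rc, cv2.boxPoints(rc).round(4).tolist(),'deckz',np.median(P[:,2]))
rc=cv2.minAreaRect(c); print(rc,[onz('top',*q,.062).round(4).tolist() for q in cv2.boxPoints(rc)])
E
```

```text
foot 110 ((321.36882972717285, 218.5570774078369), (24.31633758544922, 25.1499080657959), 49.04769515991211, 452.5) [ 0.5034 -0.2156  0.009 ] diam 0.0838
foot 140 ((321.3378105163574, 218.78223037719727), (23.28261375427246, 24.544958114624023), 55.78281784057617, 421.0) [ 0.5027 -0.2155  0.009 ] diam 0.0802
foot 170 ((321.70316886901855, 219.64921760559082), (20.51587677001953, 23.59605598449707), 66.7045669555664, 97.0) [ 0.4997 -0.2167  0.009 ] diam 0.0706
ring 120 ((202.15306663513184, 192.42543983459473), (40.53760528564453, 46.81364059448242), 67.46436309814453, 903.0) [0.5864 0.1856 0.071 ] 0.1344
ring 150 ((199.1418914794922, 191.06214141845703), (31.45548439025879, 39.495140075683594), 74.2189712524414, 732.5) [0.591  0.1957 0.071 ] 0.1042
ring 180 ((197.1949977874756, 190.92717933654785), (30.63918685913086, 34.64944839477539), 47.02141189575195, 678.0) [0.5914 0.2021 0.071 ] 0.1016
cap top [ 0.50744377 -0.20843731  0.08750224]
[ 172  156  108   64 4722]
rect ((0.6044458746910095, 0.10924329608678818), (0.1595345288515091, 0.3411586582660675), 10.640843391418457) [[0.49459999799728394, 0.2621999979019165], [0.5575000047683716, -0.0731000006198883], [0.7142999768257141, -0.043699998408555984], [0.6513000130653381, 0.29159998893737793]] deckz 0.06204641800384758
((225.55047607421875, 187.96197509765625), (47.151771545410156, 102.22811889648438), 79.57928466796875) [[0.6494, 0.2921, 0.062], [0.7128, -0.0443, 0.062], [0.5559, -0.0731, 0.062], [0.494, 0.2604, 0.062]]
```

```bash
python3 - <<'E'
from h import *
t=np.load('top0.npz')['p'];s=np.load('scene0.npz')['p']
def report(nm,n,m,z):
    cs,_=cv2.findContours(m.astype(np.uint8),cv2.RETR_EXTERNAL,cv2.CHAIN_APPROX_NONE)
    return
def hole(n,seed,th,z,nm):
    g=cv2.resize(np.load(n+'0.npz')['p'].min(2),None,fx=4,fy=4,interpolation=cv2.INTER_CUBIC)
    m=(g<th).astype(np.uint8); nn,l,st,ce=cv2.connectedComponentsWithStats(m,connectivity=4)
    k=l[int(seed[1]*4),int(seed[0]*4)]
    c=cv2.findContours((l==k).astype(np.uint8),0,1)[0][0]
    px=(c[:,0]+.5)/4-.5
    P=np.array([onz(n,*q,z) for q in px])[:,:2].astype(np.float32)
    e=cv2.fitEllipse(P); print(nm,n,th,np.round(e[0],4),np.round(e[1],4),len(P))
for th in (110,140,170): hole('top',(195,192),th,.071,'seat inner')
for th in (110,140): hole('scene',(232,162),th,.071,'seat inner')
# foot in scene: outer white contour
g=cv2.resize(s.min(2)[225:295,270:330],None,fx=4,fy=4,interpolation=cv2.INTER_CUBIC)
for th in (90,110,140):
    m=(g>th).astype(np.uint8); cs=cv2.findContours(m,0,1)[0]; c=max(cs,key=len)
    px=(c[:,0]+.5)/4-.5+[270,225]; 
    px=px[px[:,1]>258]
    P=np.array([onz('scene',*q,.009) for q in px])[:,:2]
    A=np.c_[2*P,np.ones(len(P))]; x=np.linalg.lstsq(A,(P**2).sum(1),rcond=None)[0]; print('foot scene',th,x[:2].round(4),'R',np.sqrt(x[2]+x[:2]@x[:2]).round(4),len(P))
# cap top bright disc in both
def disc(n,seed,lo,z,nm,win=14):
    p=np.load(n+'0.npz')['p'].min(2); u,v=seed
    g=cv2.resize(p,None,fx=4,fy=4,interpolation=cv2.INTER_CUBIC); print(nm,n,'gray',p[v-6:v+7,u-6:u+7:1][6].tolist())
disc('top',(323,217),0,0,'cap'); disc('scene',(302,242),0,0,'cap')
print('proj cap', proj('top',[.503,-.2155,.086]),proj('scene',[.503,-.2155,.086]),proj('scene',[.503,-.2155,.0]))
E
```

```text
seat inner top 110 [0.5876 0.2079] [0.0775 0.0784] 267
seat inner top 140 [0.5876 0.2079] [0.08  0.081] 275
seat inner top 170 [0.5876 0.208 ] [0.0822 0.0836] 284
seat inner scene 110 [0.586  0.2038] [0.0721 0.0821] 231Traceback (most recent call last):
  File "<stdin>", line 15, in <module>
  File "<stdin>", line 12, in hole
  File "h.py", line 12, in onz
    o,d=ray(n,u,v); return o+d*(z-o[2])/d[2]
        ~~~^^^^^^^
  File "h.py", line 7, in ray
    f,cx,cy,k,P=K(n); x,y=(u-cx)/f,(v-cy)/f; a,b=x,y
                ~^^^
  File "h.py", line 4, in K
    c=calibration(n); f=210/np.tan(np.radians(c['vertical_fov'])/2)
ValueError: time passes only in moves, steps and waits
```

```bash
sed -i 's/^def K(n):/import functools\n@functools.lru_cache\ndef K(n):/' h.py; python3 - <<'E'
from h import *
t=np.load('top0.npz')['p'];s=np.load('scene0.npz')['p']
def circ(P):
    A=np.c_[2*P,np.ones(len(P))]; x=np.linalg.lstsq(A,(P**2).sum(1),rcond=None)[0]; return x[:2].round(4),np.sqrt(x[2]+x[:2]@x[:2]).round(4),len(P)
g=cv2.resize(s.min(2)[225:295,270:330],None,fx=4,fy=4,interpolation=cv2.INTER_CUBIC)
for th in (90,110,140):
    m=(g>th).astype(np.uint8); cs=cv2.findContours(m,0,1)[0]; c=max(cs,key=len)
    px=(c[:,0]+.5)/4-.5+[270,225]; px=px[px[:,1]>258]
    print('foot scene',th,circ(np.array([onz('scene',*q,.009)[:2] for q in px])))
for n,(u,v) in (('top',(323,217)),('scene',(302,242))):
    p=np.load(n+'0.npz')['p'].min(2); print(n,p[v,u-10:u+11].tolist(),p[v-10:v+11,u].tolist())
print('proj cap', proj('top',[.503,-.2155,.086]),proj('scene',[.503,-.2155,.086]),proj('scene',[.503,-.2155,.0]))
# outer ring scene, left part
g=cv2.resize(s.min(2)[140:185,205:255],None,fx=4,fy=4,interpolation=cv2.INTER_CUBIC)
for th in (100,130):
    cs=cv2.findContours((g>th).astype(np.uint8),0,1)[0]; c=max(cs,key=len)
    px=(c[:,0]+.5)/4-.5+[205,140]; px=px[(px[:,0]<228)]
    print('ring scene outer',circ(np.array([onz('scene',*q,.071)[:2] for q in px])))
E
```

```text
foot scene 90 (array([ 0.5014, -0.2175]), np.float64(0.042), 202)
foot scene 110 (array([ 0.5018, -0.2172]), np.float64(0.0411), 195)
foot scene 140 (array([ 0.5006, -0.2189]), np.float64(0.0337), 325)
top [131, 103, 92, 104, 146, 188, 208, 211, 214, 213, 214, 215, 213, 214, 213, 207, 181, 152, 176, 190, 149] [194, 212, 164, 130, 165, 203, 210, 213, 214, 212, 214, 214, 214, 216, 214, 204, 174, 135, 151, 195, 230]
scene [51, 79, 121, 149, 158, 157, 157, 157, 157, 157, 157, 158, 157, 158, 158, 157, 152, 126, 83, 54, 51] [47, 45, 51, 84, 126, 151, 157, 157, 157, 157, 157, 158, 158, 156, 146, 115, 74, 46, 38, 35, 33]
proj cap [323.57844727 217.34376274] [301.53240422 241.37379304] [300.04193043 264.30485359]
ring scene outer (array([0.5922, 0.202 ]), np.float64(0.0593), 124)
ring scene outer (array([0.5835, 0.2082]), np.float64(0.0447), 207)
```

```bash
python3 - <<'E'
from h import *
t=np.load('top0.npz')['p'];s=np.load('scene0.npz')['p']
def circ(P):
    A=np.c_[2*P,np.ones(len(P))]; x=np.linalg.lstsq(A,(P**2).sum(1),rcond=None)[0]; return x[:2].round(4),np.sqrt(x[2]+x[:2]@x[:2]).round(4),len(P)
g=cv2.resize(t.min(2)[170:215,175:215],None,fx=4,fy=4,interpolation=cv2.INTER_CUBIC)
for th in (130,150,170):
    cs=cv2.findContours((g>th).astype(np.uint8),0,1)[0]; c=max(cs,key=len)
    px=(c[:,0]+.5)/4-.5+[175,170]; px=px[px[:,0]<202]
    print('ring top outer',circ(np.array([onz('top',*q,.071)[:2] for q in px])))
yd=np.array([-.1846,.9828]);xd=np.array([.9828,.1846])
for n in('top','scene'):
    d=np.load(n+'0.npz')['d'];C=cloud(n,d);Q=C.reshape(-1,3)
    rel=Q[:,:2]-[.588,.2085]; a=rel@xd;b=rel@yd
    for nm,blo,bhi in(('grip',-.19,-.11),('knob',-.27,-.195)):
        for zl in(.09,.098,.105):
            k=(Q[:,2]>zl)&(Q[:,2]<.13)&(abs(a)<.05)&(b>blo)&(b<bhi)
            print(n,nm,zl,k.sum(),'a',np.percentile(a[k],[2,98]).round(4),'b',np.percentile(b[k],[2,98]).round(4),'z',np.percentile(Q[k,2],[50,90]).round(4)) if k.sum()>3 else None
# skirt, orange
hsv=cv2.cvtColor(t,cv2.COLOR_RGB2HSV)[160:200,245:285]
m=(hsv[...,0]<20)&(hsv[...,1]>150)&(hsv[...,2]>150); v,u=np.nonzero(m);u=u+245;v=v+160
print(len(u),u.mean(),v.mean()); o=onz('top',u.mean(),v.mean(),.064); print('mark',o,(o[:2]-[.588,.2085])@np.c_[xd,yd])
crop(t,245,285,160,200,15,'pics/knob.png'); crop(s,260,310,165,215,12,'pics/knob_s.png')
E
```

```text
ring top outer (array([0.5876, 0.2079]), np.float64(0.0523), 232)
ring top outer (array([0.5877, 0.208 ]), np.float64(0.0508), 225)
ring top outer (array([0.5877, 0.208 ]), np.float64(0.0496), 221)
top grip 0.09 107 a [-0.0132  0.0088] b [-0.166  -0.1226] z [0.1084 0.1135]
top grip 0.098 100 a [-0.0131  0.0088] b [-0.1661 -0.1224] z [0.1086 0.1135]
top grip 0.105 83 a [-0.0127  0.0088] b [-0.1657 -0.1223] z [0.1094 0.114 ]
top knob 0.09 63 a [-0.0227  0.0195] b [-0.2356 -0.21  ] z [0.1007 0.1047]
top knob 0.098 47 a [-0.0214  0.0199] b [-0.2335 -0.2124] z [0.1022 0.1051]
top knob 0.105 5 a [-0.0153  0.0095] b [-0.2246 -0.2143] z [0.106 0.108]
scene grip 0.09 141 a [-0.0136  0.0084] b [-0.1669 -0.123 ] z [0.1066 0.1114]
scene grip 0.098 109 a [-0.013   0.0083] b [-0.167  -0.1226] z [0.1091 0.1116]
scene grip 0.105 80 a [-0.0121  0.009 ] b [-0.166  -0.1221] z [0.1101 0.1117]
scene knob 0.09 89 a [-0.0224  0.0189] b [-0.2368 -0.2096] z [0.0996 0.1035]
scene knob 0.098 54 a [-0.0222  0.0191] b [-0.2362 -0.2097] z [0.1013 0.1038]
1 270.0 177.0
mark [ 0.63949806 -0.03927904  0.064     ] [ 0.00487228 -0.25302378]
```

View pics/knob.png

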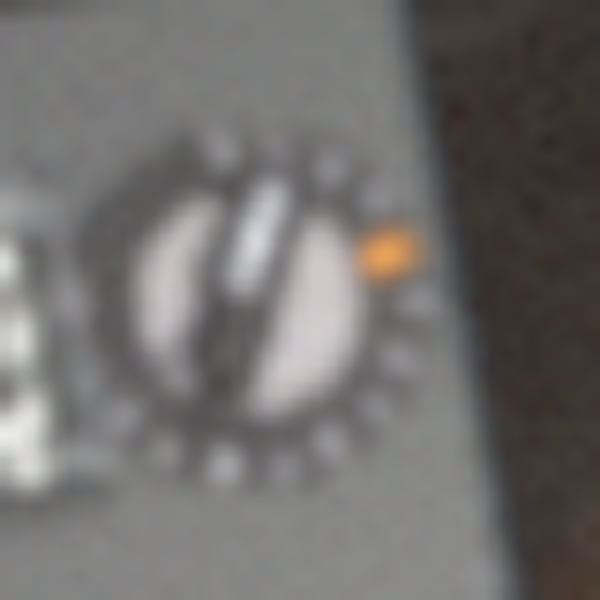

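View pics/knob_s.png

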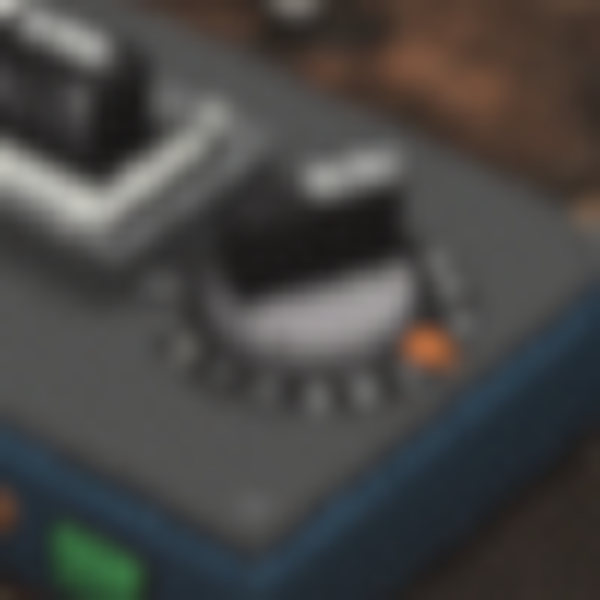

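```bash
cat >> h.py <<'E'
from scipy.spatial.transform import Rotation as R
def tool():
    s=r.state(); return np.array(s['position']),R.from_quat(s['eef_rot']).as_matrix(),s
def to(target,yaw_jaw=None):
    p,M,s=tool(); dl=M.T@(np.array(target)-p)
    print('t',s['time'],'pos',p.round(4),'local shift mm',(dl*1000).round(1),'rows(6cm)',(dl/.06).round(3))
    z=M[:,2]; a=np.degrees(np.arctan2(z[1],z[0])); print('jaw az',a.round(2),'tool x',M[:,0].round(3),'gap',s['finger_gap'],'F',np.round(s['force'],2),'q',np.round(s['qpos'],2))
    if yaw_jaw is not None:
        e=(yaw_jaw-a+90)%180-90; print('turn needed CCW deg',e,'twist sum about tool x (units .15)',(-np.radians(e)/.15).round(3))
E
python3 - <<'E'
from h import *
to([.5,.3,.25],0)
_,M,_=tool(); print(M.round(3))
E
```

```text
t 0.1 pos [0.1582 0.6556 0.2012] local shift mm [ -48.3 -415.6 -265.6] rows(6cm) [-0.805 -6.927 -4.427]
jaw az 76.44 tool x [-0.    -0.002 -1.   ] gap 0.0877111171288845 F [-0.59  0.3  -0.12] q [-1.44  0.48  0.02  1.56 -0.01  1.11 -0.08]
turn needed CCW deg -76.43572746739133 twist sum about tool x (units .15) 8.894
[[-0.    -0.972  0.235]
 [-0.002  0.235  0.972]
 [-1.    -0.    -0.002]]
```

>>> {"fn": "play_rows", "kwargs": {"xyz": [[-0.1,-0.86,-0.55],[-0.1,-0.86,-0.55],[-0.1,-0.86,-0.55],[-0.1,-0.86,-0.55],[-0.1,-0.86,-0.55],[-0.1,-0.86,-0.55],[-0.1,-0.86,-0.55],[-0.1,-0.86,-0.55]], "twist": [0,0,0,0,0,0,0,0], "claw": [1,1,1,1,1,1,1,1], "newtons": 30}}

```text
time: 1.1
position: [0.4986, 0.301, 0.2501]
eef_rot: [-0.437, 0.556, 0.438, 0.555]
force: [0.1, 0.7, -0.4]
finger_gap: 0.0879
```

```bash
python3 - <<'E'
from h import *
to([.5025,-.216,.2])
E
```

```text
t 1.1 pos [0.4986 0.301  0.2501] local shift mm [  50.1 -125.  -501.7] rows(6cm) [ 0.835 -2.083 -8.362]
jaw az 76.44 tool x [-0. -0. -1.] gap 0.08791270599338469 F [ 0.14  0.65 -0.36] q [-0.82  0.28  0.21  1.74 -0.06  1.13  0.74]
```

>>> {"fn": "play_rows", "kwargs": {"xyz": [[0,-0.25,-0.96],[0,-0.25,-0.96],[0,-0.25,-0.96],[0,-0.25,-0.96],[0,-0.25,-0.96],[0,-0.25,-0.96],[0.2,-0.25,-0.96],[0.2,-0.25,-0.96]], "twist": [0,0,0,0,0,0,0,0], "claw": [1,1,1,1,1,1,1,1]}}

```text
time: 2.1
position: [0.506, -0.175, 0.2258]
eef_rot: [-0.438, 0.555, 0.438, 0.556]
force: [1.2, -0.2, -0.2]
finger_gap: 0.0879
```

```bash
python3 - <<'E'
from h import *
to([.5025,-.216,.0565])
for n in('top','scene'):
    p,d=read_camera(n); np.savez(n+'1.npz',p=p,d=d)
crop(np.load('scene1.npz')['p'],240,380,180,290,5,'pics/s1.png')
E
```

```text
t 2.1 pos [ 0.506  -0.175   0.2258] local shift mm [169.3  -6.2 -40.7] rows(6cm) [ 2.821 -0.103 -0.678]
jaw az 76.46 tool x [ 0.  0. -1.] gap 0.08789511093924493 F [ 1.2  -0.16 -0.25] q [-0.21  0.24  0.5   1.89 -0.13  1.05  1.69]
```

View pics/s1.png

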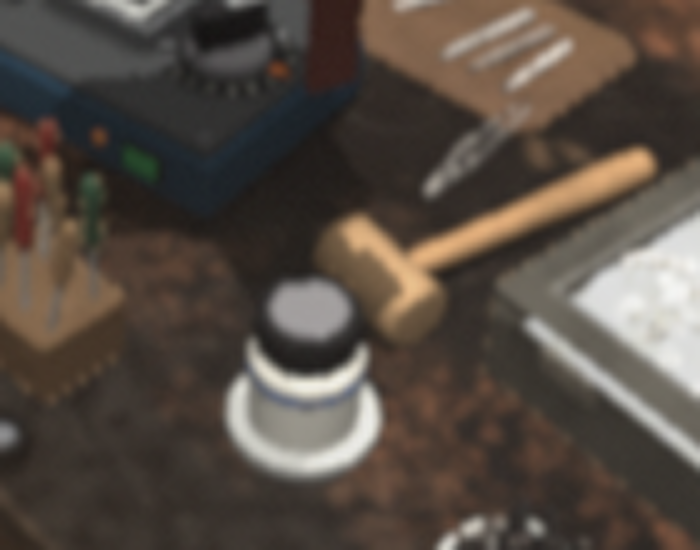

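>>> {"fn": "play_rows", "kwargs": {"xyz": [[0.0,-0.05,-0.34],[0.0,-0.05,-0.34],[0.4,0,0],[0.5,0,0],[0.4,0,0],[0,0,0],[0,0,0],[0,0,0]], "twist": [0,0,0,0,0,0,0,0], "claw": [1,1,1,1,1,1,1,1]}}

```text
time: 3.2
position: [0.5033, -0.2145, 0.1492]
eef_rot: [-0.438, 0.555, 0.437, 0.556]
force: [0.5, -0.6, -0.8]
finger_gap: 0.0875
```

```bash
python3 - <<'E'
from h import *
to([.5025,-.216,.0565])
for n in('top','scene'):
    p,d=read_camera(n); np.savez(n+'2.npz',p=p,d=d)
a=cv2.resize(np.load('scene2.npz')['p'][160:290,240:380],None,fx=4,fy=4);b=cv2.resize(np.load('top2.npz')['p'][170:260,270:410],None,fx=4,fy=4)
cv2.imwrite('pics/s2.png',np.hstack([a,np.vstack([b,np.zeros((160,560,3),np.uint8)])])[:,:800,::-1] if 0 else a[:,:,::-1]); cv2.imwrite('pics/t2.png',b[:,:,::-1])
E
```

```text
t 3.2 pos [ 0.5033 -0.2145  0.1492] local shift mm [92.7  0.6 -1.6] rows(6cm) [ 1.545  0.01  -0.027]
jaw az 76.44 tool x [ 0.002 -0.    -1.   ] gap 0.08752050212008776 F [ 0.49 -0.6  -0.8 ] q [-0.11  0.35  0.5   1.94 -0.21  0.89  1.83]
```

View pics/s2.png

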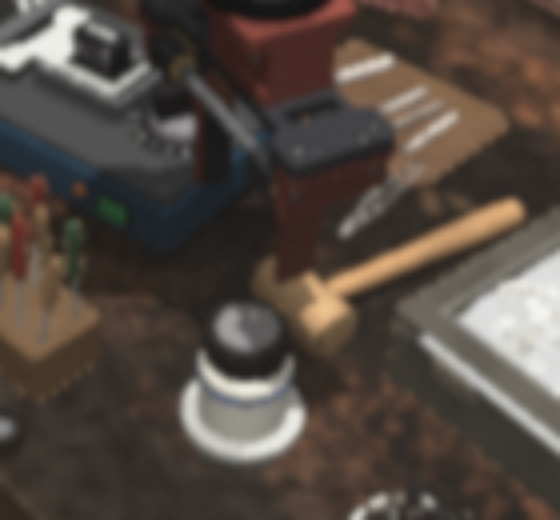

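View pics/t2.png

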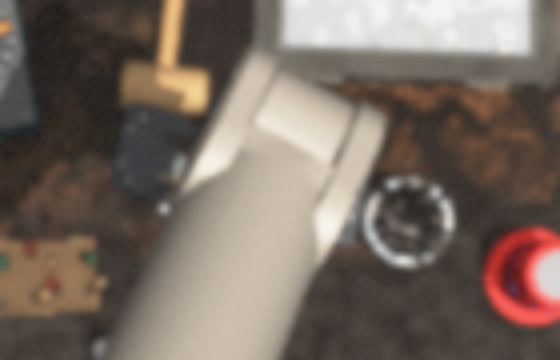

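>>> {"fn": "play_rows", "kwargs": {"xyz": [[0.35,0,-0.03],[0.4,0,0],[0.35,0,0],[0.25,0,0],[0.2,0,0],[0,0,0],[0,0,0],[0,0,0]], "twist": [0,0,0,0,0,0,0,0], "claw": [1,1,1,1,1,1,0.4,-0.2]}}

```text
time: 4.3
position: [0.5026, -0.2164, 0.0557]
eef_rot: [-0.438, 0.555, 0.437, 0.556]
force: [0.5, -0.8, -0.7]
finger_gap: 0.071
```

>>> {"fn": "play_rows", "kwargs": {"xyz": [[0,0,0],[0,0,0],[0,0,0],[0,0,0],[0,0,0],[0,0,0],[0,0,0],[0,0,0]], "twist": [0,0,0,0,0,0,0,0], "claw": [-0.4,-1,-1,-1,-1,-1,-1,-1], "newtons": 35}}

```text
time: 5.3
position: [0.5022, -0.2163, 0.0553]
eef_rot: [-0.438, 0.555, 0.437, 0.556]
force: [-0.2, -0.1, 5.6]
finger_gap: 0.0532
```

```bash
python3 - <<'E'
from h import *
to([.587,.2082,.25])
E
```

```text
t 5.3 pos [ 0.5022 -0.2163  0.0553] local shift mm [-194.7   17.1  432.5] rows(6cm) [-3.245  0.286  7.209]
jaw az 76.43 tool x [ 0.  0. -1.] gap 0.053193411351787845 F [-0.19 -0.06  5.61] q [-0.04  0.49  0.43  2.01 -0.31  0.71  1.91]
```

>>> {"fn": "play_rows", "kwargs": {"xyz": [[-0.1,0,0],[-0.25,0,0],[-0.4,0,0],[-0.5,0,0],[-0.5,0,0],[-0.5,0,0],[-0.4,0,0],[-0.2,0,0]], "twist": [0,0,0,0,0,0,0,0], "claw": [-1,-1,-1,-1,-1,-1,-1,-1]}}

```text
time: 6.3
position: [0.5021, -0.2164, 0.2276]
eef_rot: [-0.438, 0.555, 0.437, 0.556]
force: [0.1, -0.0, -4.9]
finger_gap: 0.0532
```

```bash
python3 - <<'E'
from h import *
to([.587,.2082,.22])
for n in('top','scene'):
    p,d=read_camera(n); np.savez(n+'3.npz',p=p,d=d)
crop(np.load('scene3.npz')['p'],230,390,140,300,4,'pics/s3.png')
E
```

```text
t 6.3 pos [ 0.5021 -0.2164  0.2276] local shift mm [  7.6  17.2 432.7] rows(6cm) [0.127 0.287 7.211]
jaw az 76.41 tool x [ 0.002 -0.    -1.   ] gap 0.05318533330770161 F [ 0.08 -0.02 -4.89] q [-0.15  0.26  0.53  1.86 -0.15  1.06  1.78]
```

View pics/s3.png

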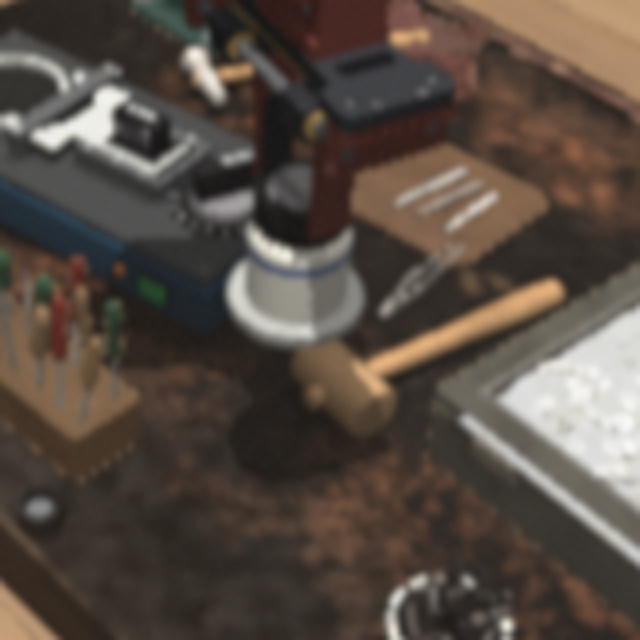

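>>> {"fn": "play_rows", "kwargs": {"xyz": [[0,0.02,0.2],[0,0.02,0.45],[0,0.02,0.6],[0,0.02,0.6],[0,0.02,0.6],[0,0.02,0.6],[0,0.02,0.6],[0,0.02,0.6]], "twist": [0,0,0,0,0,0,0,0], "claw": [-1,-1,-1,-1,-1,-1,-1,-1]}}

```text
time: 7.4
position: [0.5516, 0.0361, 0.2246]
eef_rot: [-0.437, 0.556, 0.438, 0.555]
force: [0.5, -0.5, -5.3]
finger_gap: 0.0528
```

>>> {"fn": "play_rows", "kwargs": {"xyz": [[0,0.02,0.6],[0,0.02,0.6],[0,0.02,0.6],[0,0.02,0.5],[0,0.02,0.35],[0,0.02,0.2],[0,0,0.1],[0,0,0]], "twist": [0,0,0,0,0,0,0,0], "claw": [-1,-1,-1,-1,-1,-1,-1,-1]}}

```text
time: 8.4
position: [0.5871, 0.2071, 0.226]
eef_rot: [-0.437, 0.556, 0.437, 0.556]
force: [-0.3, 0.5, -6.2]
finger_gap: 0.0529
```

```bash
python3 - <<'E'
from h import *
to([.587,.2082,.1473])
for n in('top','scene'):
    p,d=read_camera(n); np.savez(n+'4.npz',p=p,d=d)
crop(np.load('scene4.npz')['p'],170,330,80,230,4,'pics/s4.png')
crop(np.load('top4.npz')['p'],150,290,120,230,5,'pics/t4.png')
E
```

```text
t 8.4 pos [0.5871 0.2071 0.226 ] local shift mm [78.7  0.4  1.1] rows(6cm) [1.311 0.006 0.018]
jaw az 76.39 tool x [-0. -0. -1.] gap 0.052850689737903946 F [-0.34  0.49 -6.17] q [-0.69  0.38  0.34  1.68 -0.14  1.11  1.02]
```

View pics/s4.png

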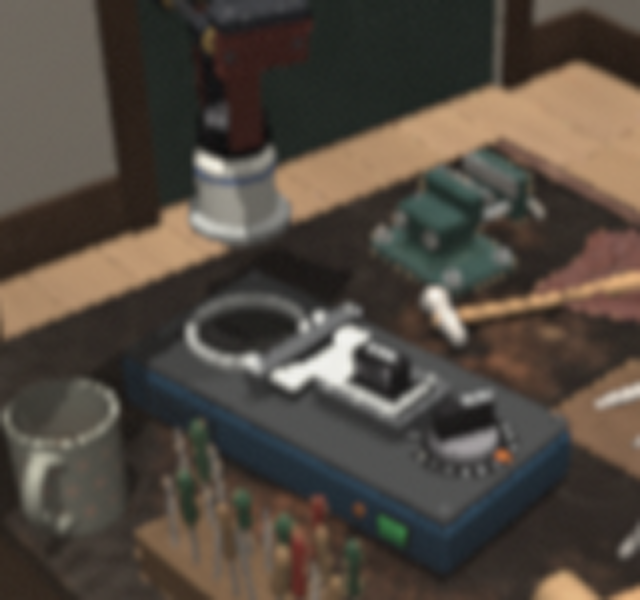

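View pics/t4.png

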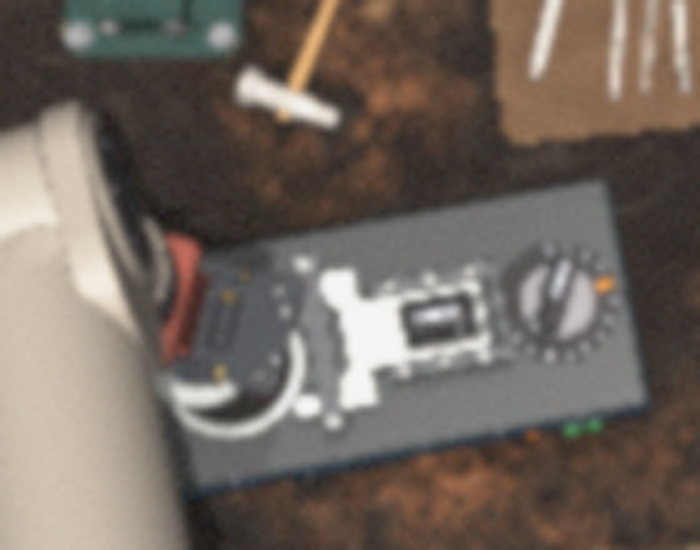

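>>> {"fn": "play_rows", "kwargs": {"xyz": [[0.1,0,0.02],[0.25,0,0],[0.3,0,0],[0.3,0,0],[0.25,0,0],[0.15,0,0],[0.08,0,0],[0,0,0]], "twist": [0,0,0,0,0,0,0,0], "claw": [-1,-1,-1,-1,-1,-1,-1,-1]}}

```text
time: 9.5
position: [0.5875, 0.2089, 0.1402]
eef_rot: [-0.437, 0.556, 0.437, 0.556]
force: [-0.8, -0.7, -4.6]
finger_gap: 0.0535
```

```bash
python3 - <<'E'
from h import *
to([.587,.2082,.1173])
for n in('scene',):
    p,d=read_camera(n); np.savez(n+'5.npz',p=p,d=d)
crop(np.load('scene5.npz')['p'],190,270,110,185,9,'pics/s5.png')
E
```

```text
t 9.5 pos [0.5875 0.2089 0.1402] local shift mm [22.9  0.3 -0.8] rows(6cm) [ 0.382  0.005 -0.013]
jaw az 76.43 tool x [ 0.  0. -1.] gap 0.053491872030968696 F [-0.76 -0.7  -4.58] q [-0.67  0.47  0.31  1.76 -0.17  0.94  1.04]
```

View pics/s5.png

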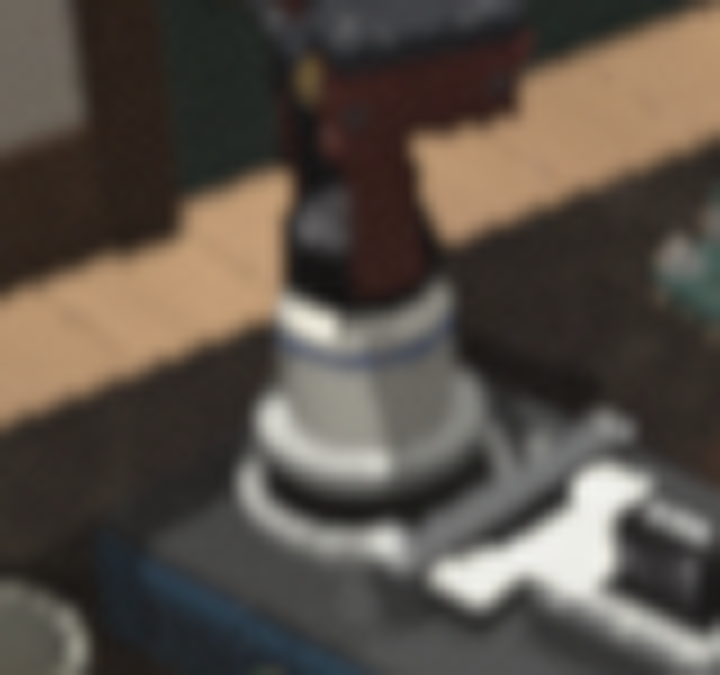

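```bash
python3 - <<'E'
from h import *
print((proj('scene',[.587,.2082,.071])-[190,110])*9,(proj('scene',[.5875,.2089,.094])-[190,110])*9)
def circ(P):
    A=np.c_[2*P,np.ones(len(P))]; x=np.linalg.lstsq(A,(P**2).sum(1),rcond=None)[0]; return x[:2].round(4),np.sqrt(x[2]+x[:2]@x[:2]).round(4),len(P)
def edge(f,z,c0,R,angs):
    p=np.load(f)['p'].astype(float).mean(2); 
    # radial sampling: outer bright->dark edge
    out=[]
    for a in np.radians(angs):
        rr=np.arange(R-.012,R+.012,.0004); P=np.array([[c0[0]+q*np.cos(a),c0[1]+q*np.sin(a),z] for q in rr])
        uv=np.array([proj('scene',q) for q in P]).astype(np.float32)
        val=cv2.remap(p.astype(np.float32),uv[None,:,0],uv[None,:,1],cv2.INTER_LINEAR)[0]
        g=np.gradient(cv2.GaussianBlur(val[None],(9,1),2)[0]); k=np.argmin(g); out.append((P[k,0],P[k,1]))
    out=np.array(out); print(np.hypot(*(out-c0).T).round(4)); return circ(out)
# facing camera azimuth: camera at (-0.007,-.717) relative seat dir
print('ring', edge('scene0.npz',.071,(.587,.2082),.049,range(60,235,10)))
print('ring near', edge('scene0.npz',.071,(.587,.2082),.049,list(range(120,250,8))))
print('foot top', edge('scene5.npz',.094,(.5875,.2089),.040,list(range(170,300,8))))
E
```

```text
[371.92163094 462.19085969] [367.54429878 406.77791108]
[0.0514 0.055  0.055  0.0542 0.0538 0.051  0.0498 0.0498 0.0482 0.0502
 0.0494 0.0518 0.0522 0.0526 0.053  0.0538 0.0582 0.0558]
ring (array([0.5919, 0.2039]), np.float64(0.0569), 18)
[0.0498 0.0502 0.049  0.0502 0.049  0.0494 0.051  0.051  0.0522 0.0534
 0.053  0.0542 0.0534 0.0542 0.0574 0.0574 0.0586]
ring near (array([0.5914, 0.2036]), np.float64(0.0559), 17)
[0.042  0.0412 0.0416 0.0432 0.0404 0.0448 0.0428 0.0424 0.042  0.0412
 0.0432 0.044  0.0444 0.0444 0.0428 0.0412 0.038 ]
foot top (array([0.5847, 0.205 ]), np.float64(0.0387), 17)
```

```bash
python3 - <<'E'
from h import *
p=np.load('scene0.npz')['p'].min(2)
print('mid row',proj('scene',[.587,.2082,.071]))
for v in range(157,167): print(v,p[v,211:222].tolist(),p[v,240:256].tolist())
# expected silhouette extents
a=np.radians(np.arange(0,360,1))
for R in(.049,.043):
    U=np.array([proj('scene',[.587+R*np.cos(t),.2082+R*np.sin(t),.071]) for t in a]); print(R,U.min(0),U.max(0))
U=np.array([proj('scene',[.5875+.04*np.cos(t),.2089+.04*np.sin(t),.0935]) for t in a]); print('foot',U.min(0),U.max(0))
q=np.load('scene5.npz')['p'].min(2)
for v in range(151,159): print(v,q[v,213:223].tolist(),q[v,238:250].tolist())
E
```

```text
mid row [231.32462566 161.35453997]
157 [38, 37, 37, 41, 48, 57, 75, 107, 143, 163, 161] [118, 139, 161, 178, 172, 143, 103, 90, 105, 124, 121, 100, 87, 86, 91, 104]
158 [37, 40, 46, 55, 65, 77, 106, 148, 176, 175, 148] [76, 95, 121, 155, 178, 171, 129, 106, 140, 173, 166, 130, 109, 108, 111, 113]
159 [44, 53, 64, 69, 78, 97, 139, 176, 178, 150, 112] [53, 60, 79, 114, 160, 183, 156, 124, 156, 194, 183, 142, 119, 116, 115, 112]
160 [57, 67, 76, 80, 84, 117, 167, 187, 158, 110, 75] [46, 46, 54, 79, 137, 186, 179, 137, 142, 172, 162, 132, 117, 113, 110, 103]
161 [72, 77, 80, 80, 88, 133, 185, 184, 132, 78, 54] [46, 45, 44, 61, 118, 177, 184, 141, 122, 136, 132, 120, 111, 104, 109, 124]
162 [80, 81, 81, 80, 88, 141, 191, 176, 114, 60, 47] [47, 46, 46, 55, 101, 152, 163, 135, 116, 117, 116, 108, 98, 105, 144, 182]
163 [82, 82, 81, 80, 87, 138, 188, 172, 110, 56, 46] [46, 49, 56, 68, 92, 124, 134, 124, 114, 110, 100, 87, 81, 126, 192, 226]
164 [82, 81, 81, 80, 84, 127, 178, 176, 123, 68, 50] [50, 63, 78, 90, 103, 115, 118, 113, 106, 92, 76, 59, 69, 142, 216, 235]
165 [82, 81, 82, 80, 82, 1
[... 525 characters left out ...]
37, 38, 42, 54, 75, 97, 115] [95, 99, 108, 114, 99, 68, 42, 32, 29, 27, 26, 26]
153 [37, 38, 38, 37, 38, 50, 80, 107, 116, 118] [96, 100, 113, 125, 117, 88, 57, 42, 37, 35, 34, 28]
154 [37, 36, 38, 37, 42, 75, 121, 151, 149, 130] [96, 101, 115, 127, 124, 98, 66, 47, 45, 49, 50, 45]
155 [36, 36, 38, 35, 50, 102, 160, 187, 178, 145] [95, 103, 117, 128, 125, 103, 71, 52, 49, 56, 63, 62]
156 [36, 36, 37, 39, 57, 117, 177, 201, 192, 160] [99, 108, 122, 129, 124, 104, 80, 61, 51, 54, 65, 73]
157 [36, 37, 38, 40, 58, 114, 173, 200, 196, 174] [105, 119, 127, 126, 115, 102, 93, 79, 59, 54, 68, 82]
158 [37, 39, 40, 43, 59, 101, 153, 186, 195, 187] [117, 125, 125, 115, 101, 92, 98, 93, 71, 60, 79, 102]
```

>>> {"fn": "play_rows", "kwargs": {"xyz": [[0.06,0,-0.01],[0.06,0,0],[0.06,0,0],[0.06,0,0],[0.06,0,0],[0.04,0,0],[0,0,0],[0,0,0]], "twist": [0,0,0,0,0,0,0,0], "claw": [-1,-1,-1,-1,-1,-1,-1,-1]}}

```text
time: 10.55
position: [0.5873, 0.2083, 0.1199]
eef_rot: [-0.437, 0.555, 0.437, 0.556]
force: [0.3, -0.0, -6.8]
finger_gap: 0.053
```

>>> {"fn": "play_rows", "kwargs": {"xyz": [[0.015,0,0],[0.015,0,0],[0.01,0,0],[0.0,0,0],[0,0,0],[0,0,0],[0,0,0],[0,0,0]], "twist": [0,0,0,0,0,0,0,0], "claw": [-1,-1,-1,-1,-1,-1,-1,-1]}}

```text
time: 11.55
position: [0.5872, 0.2082, 0.1174]
eef_rot: [-0.437, 0.556, 0.437, 0.556]
force: [-0.3, -0.3, -5.1]
finger_gap: 0.0531
```

Still hanging free; a little lower until contact.

>>> {"fn": "play_rows", "kwargs": {"xyz": [[0.01,0,0],[0.01,0,0],[0.01,0,0],[0.0,0,0],[0,0,0],[0,0,0],[0,0,0],[0,0,0]], "twist": [0,0,0,0,0,0,0,0], "claw": [-1,-1,-1,-1,-1,-1,-1,-1]}}

```text
time: 12.55
position: [0.5873, 0.2083, 0.1173]
eef_rot: [-0.437, 0.555, 0.438, 0.556]
force: [-5.9, -1.9, 9.3]
finger_gap: 0.053
```

>>> {"fn": "play_rows", "kwargs": {"xyz": [[0,0,0],[0,0,0],[0,0,0],[0,0,0],[0,0,0],[0,0,0],[0,0,0],[0,0,0]], "twist": [0,0,0,0,0,0,0,0], "claw": [0.3,0.4,0.6,0.8,1,1,1,1]}}

```text
time: 13.55
position: [0.5872, 0.2082, 0.1156]
eef_rot: [-0.437, 0.556, 0.437, 0.556]
force: [0.5, 0.4, 0.1]
finger_gap: 0.088
```

>>> {"fn": "play_rows", "kwargs": {"xyz": [[-0.1,0,0],[-0.2,0,0],[-0.3,0,0],[-0.4,0,0],[-0.4,0,0],[-0.2,0,0],[0,0,0],[0,0,0]], "twist": [0,0,0,0,0,0,0,0], "claw": [1,1,1,1,1,1,1,1]}}

```text
time: 14.55
position: [0.5867, 0.2082, 0.2109]
eef_rot: [-0.437, 0.556, 0.438, 0.555]
force: [0.8, -0.0, -0.7]
finger_gap: 0.0878
```

```bash
python3 - <<'E'
from h import *
to([.6128,.0662,.2],10.6)
for n in('scene','top'):
    p,d=read_camera(n); np.savez(n+'6.npz',p=p,d=d)
crop(np.load('scene6.npz')['p'],190,320,90,215,6,'pics/s6.png')
crop(np.load('top6.npz')['p'],160,290,130,230,6,'pics/t6.png')
E
```

```text
t 14.55 pos [0.5867 0.2082 0.2109] local shift mm [  10.9  -58.7 -131.9] rows(6cm) [ 0.182 -0.978 -2.198]
jaw az 76.44 tool x [-0.001 -0.    -1.   ] gap 0.08781445507576843 F [ 0.8  -0.01 -0.69] q [-0.69  0.39  0.33  1.69 -0.14  1.08  1.02]
turn needed CCW deg -65.84075627974987 twist sum about tool x (units .15) 7.661
```

View pics/s6.png

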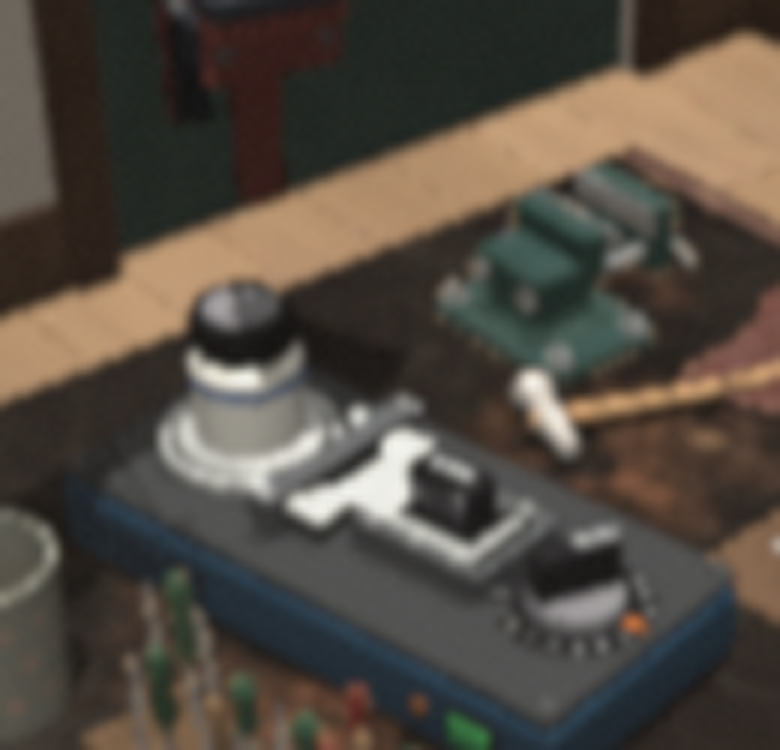

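View pics/t6.png

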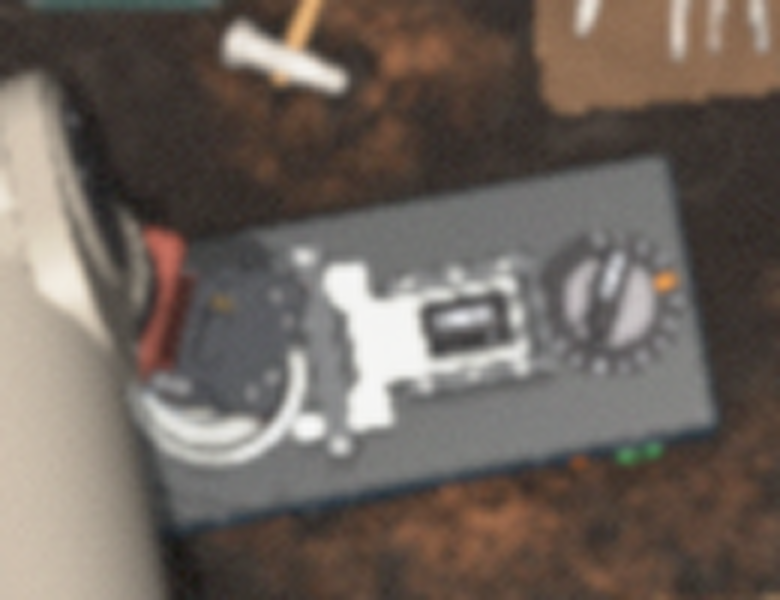

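>>> {"fn": "play_rows", "kwargs": {"xyz": [[0,-0.2,-0.45],[0,-0.25,-0.6],[0,-0.3,-0.65],[0,-0.23,-0.49],[0,0,0],[0,0,0],[0,0,0],[0,0,0]], "twist": [0,0,0,0,0.96,0.96,0.96,0.96], "claw": [1,1,1,1,1,1,1,1]}}

```text
time: 15.65
position: [0.6131, 0.0666, 0.2108]
eef_rot: [-0.26, 0.658, 0.26, 0.657]
force: [0.4, 0.1, 0.8]
finger_gap: 0.0878
```

>>> {"fn": "play_rows", "kwargs": {"xyz": [[0,0,0],[0,0,0],[0,0,0],[0,0,0],[0,0,0],[0,0,0],[0,0,0],[0,0,0]], "twist": [0.96,0.96,0.96,0.96,0,0,0,0], "claw": [1,1,1,1,1,1,1,1]}}

```text
time: 16.65
position: [0.6136, 0.0666, 0.2117]
eef_rot: [-0.064, 0.704, 0.065, 0.704]
force: [-0.7, -0.5, 0.0]
finger_gap: 0.088
```

```bash
python3 - <<'E'
from h import *
to([.613,.065,.087],10.6)
E
```

```text
t 16.65 pos [0.6136 0.0666 0.2117] local shift mm [124.7  -1.5  -0.8] rows(6cm) [ 2.078 -0.026 -0.014]
jaw az 10.46 tool x [ 0.  0. -1.] gap 0.08795159819840244 F [-0.72 -0.51  0.02] q [-0.68  0.42  0.63  1.72 -0.28  1.09  0.23]
turn needed CCW deg 0.1354854466785156 twist sum about tool x (units .15) -0.016
```

>>> {"fn": "play_rows", "kwargs": {"xyz": [[0.2,-0.02,-0.01],[0.35,0,0],[0.4,0,0],[0.4,0,0],[0.35,0,0],[0.2,0,0],[0.1,0,0],[0.05,0,0]], "twist": [0,0,0,0,0,0,0,0], "claw": [1,1,1,1,1,1,1,1]}}

```text
time: 17.65
position: [0.6134, 0.0654, 0.0887]
eef_rot: [-0.064, 0.704, 0.064, 0.704]
force: [0.2, 0.2, -0.1]
finger_gap: 0.0878
```

>>> {"fn": "play_rows", "kwargs": {"xyz": [[0,0,0],[0,0,0],[0,0,0],[0,0,0],[0,0,0],[0,0,0],[0,0,0],[0,0,0]], "twist": [0,0,0,0,0,0,0,0], "claw": [0.6,0.2,-0.2,-0.4,-0.6,-1,-1,-1], "newtons": 20}}

```text
time: 18.65
position: [0.6144, 0.0657, 0.0888]
eef_rot: [-0.064, 0.703, 0.064, 0.705]
force: [4.2, 0.7, -3.6]
finger_gap: 0.0209
```

```bash
python3 - <<'E'
from h import *
to([.613-.052*.1846,.065+.052*.9828,.087],10.6)
for n in('scene','top'):
    p,d=read_camera(n); np.savez(n+'7.npz',p=p,d=d)
crop(np.load('scene7.npz')['p'],190,320,90,215,6,'pics/s7.png')
E
```

```text
t 18.65 pos [0.6144 0.0657 0.0888] local shift mm [ 1.8 51.6 -1.7] rows(6cm) [ 0.03   0.86  -0.028]
jaw az 10.44 tool x [ 0.002 -0.    -1.   ] gap 0.02086599398814657 F [ 4.24  0.73 -3.59] q [-0.61  0.56  0.55  1.83 -0.38  0.86  0.31]
turn needed CCW deg 0.15768422707876084 twist sum about tool x (units .15) -0.018
```

View pics/s7.png

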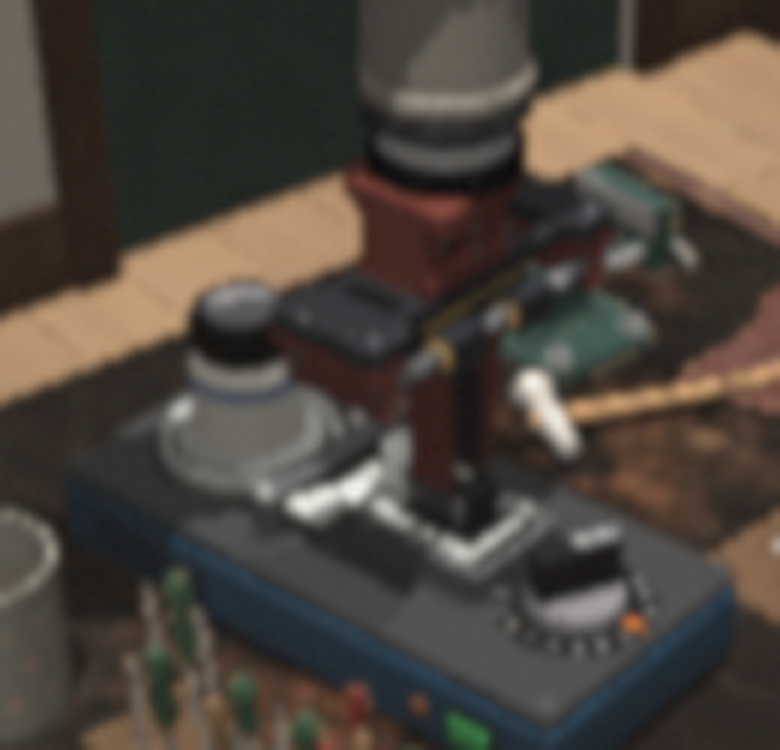

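>>> {"fn": "play_rows", "kwargs": {"xyz": [[0,0.05,0],[0,0.1,0],[0,0.12,0],[0,0.12,0],[0,0.12,0],[0,0.12,0],[0,0.1,0],[0,0,0]], "twist": [0,0,0,0,0,0,0,0], "claw": [-1,-1,-1,-1,-1,-1,-1,-1]}}

```text
time: 19.75
position: [0.6063, 0.1085, 0.0888]
eef_rot: [-0.065, 0.703, 0.064, 0.705]
force: [4.7, -0.5, -3.2]
finger_gap: 0.0205
```

>>> {"fn": "play_rows", "kwargs": {"xyz": [[0,0.05,0],[0,0.05,0],[0,0.03,0],[0,0.02,0],[0,0,0],[0,0,0],[0,0,0],[0,0,0]], "twist": [0,0,0,0,0,0,0,0], "claw": [-1,-1,-1,-1,-1,-1,-1,-1]}}

```text
time: 20.75
position: [0.6057, 0.1116, 0.0888]
eef_rot: [-0.065, 0.703, 0.061, 0.705]
force: [7.8, -9.8, -4.9]
finger_gap: 0.0209
```

```bash
python3 - <<'E'
from h import *
to([.587+.096*.1846,.2085-.096*.9828,.087],10.6)
E
```

```text
t 20.75 pos [0.6057 0.1116 0.0888] local shift mm [ 1.8  2.7 -0.5] rows(6cm) [ 0.03   0.045 -0.008]
jaw az 10.2 tool x [ 0.004 -0.006 -1.   ] gap 0.02089964023241355 F [ 7.79 -9.8  -4.89] q [-0.7   0.56  0.56  1.83 -0.38  0.85  0.22]
turn needed CCW deg 0.3977450776708906 twist sum about tool x (units .15) -0.046
```

```bash
python3 - <<'E'
from h import *
for n in('scene','top'):
    p,d=read_camera(n); np.savez(n+'8.npz',p=p,d=d)
crop(np.load('scene8.npz')['p'],200,280,115,190,9,'pics/s8.png')
crop(np.load('top8.npz')['p'],160,290,130,230,6,'pics/t8.png')
E
```

```text
(no output)
```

View pics/s8.png

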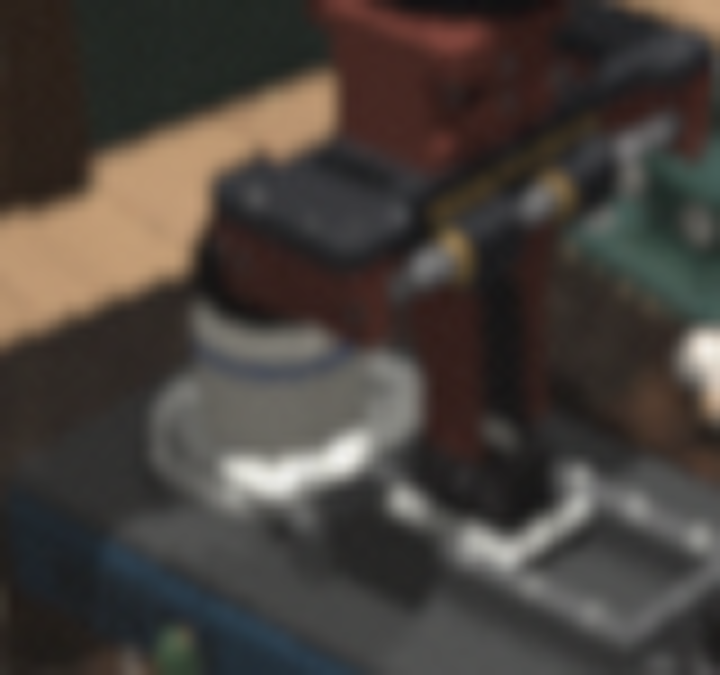

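View pics/t8.png

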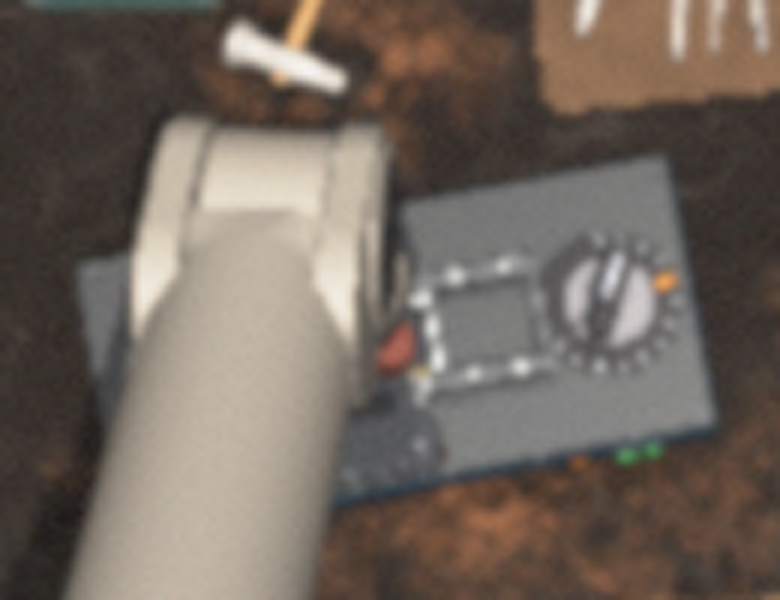

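>>> {"fn": "play_rows", "kwargs": {"xyz": [[0,0,0],[0,0.03,0],[0,0.03,0],[0,0.03,0],[0,0.02,0],[0,0,0],[0,0,0],[0,0,0]], "twist": [0,0,0,0,0,0,0,0], "claw": [-1,-1,-1,-1,-1,-1,-1,-1], "newtons": 40}}

```text
time: 21.85
position: [0.6033, 0.1215, 0.0898]
eef_rot: [-0.064, 0.704, 0.063, 0.705]
force: [0.3, -4.0, 5.5]
finger_gap: 0.0004
```

```bash
python3 - <<'E'
from h import *
to([.587+.096*.1846,.2085-.096*.9828,.087],10.6)
E
```

```text
t 21.85 pos [0.6033 0.1215 0.0898] local shift mm [ 2.8 -7.5  0. ] rows(6cm) [ 0.047 -0.124  0.001]
jaw az 10.32 tool x [ 0.002 -0.002 -1.   ] gap 0.00040085552398520975 F [ 0.25 -4.01  5.55] q [-0.71  0.56  0.56  1.83 -0.38  0.86  0.21]
turn needed CCW deg 0.28018555113084176 twist sum about tool x (units .15) -0.033
```

```bash
python3 - <<'E'
from h import *
for n in('scene','top'):
    p,d=read_camera(n); np.savez(n+'9.npz',p=p,d=d)
crop(np.load('scene9.npz')['p'],200,280,115,190,9,'pics/s9.png')
E
```

```text
(no output)
```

View pics/s9.png

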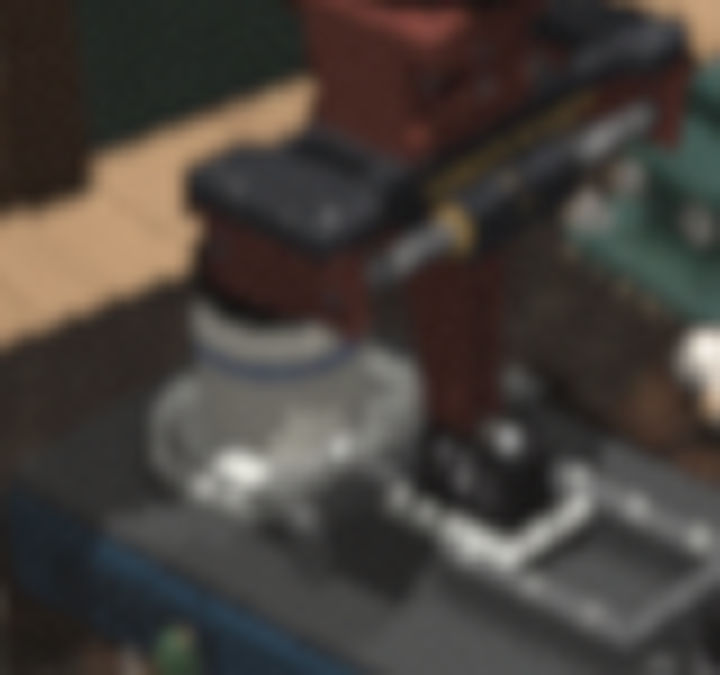

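>>> {"fn": "play_rows", "kwargs": {"xyz": [[-0.05,0,0],[-0.2,0,0],[-0.4,0,0],[-0.5,0,0],[-0.5,-0.5,0],[-0.4,-0.8,0],[0,-0.8,0],[0,-0.5,0]], "twist": [0,0,0,0,0,0,0,0], "claw": [-1,-1,-1,-1,-1,0,1,1], "newtons": 40}}

```text
time: 22.95
position: [0.6307, -0.0321, 0.2129]
eef_rot: [-0.064, 0.704, 0.063, 0.705]
force: [0.0, 0.4, 0.7]
finger_gap: 0.0272
```

```bash
python3 - <<'E'
from h import *
to([.6,.1,.087],10.6)
for n in('scene','top'):
    p,d=read_camera(n); np.savez(n+'10.npz',p=p,d=d)
crop(np.load('scene10.npz')['p'],190,300,120,210,7,'pics/s10.png')
crop(np.load('top10.npz')['p'],160,290,130,230,6,'pics/t10.png')
E
```

```text
t 22.95 pos [ 0.6307 -0.0321  0.2129] local shift mm [125.9 135.5  -6.6] rows(6cm) [ 2.098  2.259 -0.11 ]
jaw az 10.31 tool x [ 0.001 -0.    -1.   ] gap 0.027204669232843866 F [0.03 0.41 0.72] q [-0.52  0.45  0.65  1.69 -0.3   1.1   0.4 ]
turn needed CCW deg 0.2910942779907799 twist sum about tool x (units .15) -0.034
```

View pics/s10.png

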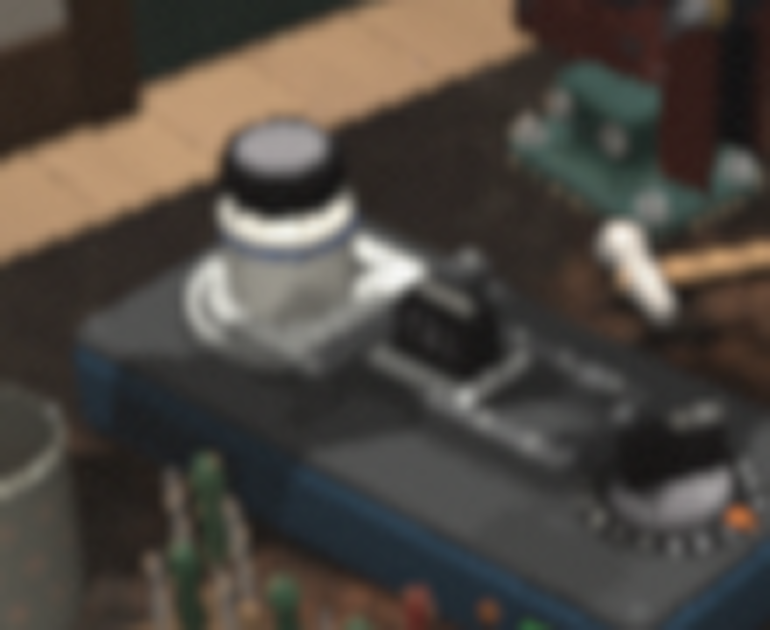

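View pics/t10.png

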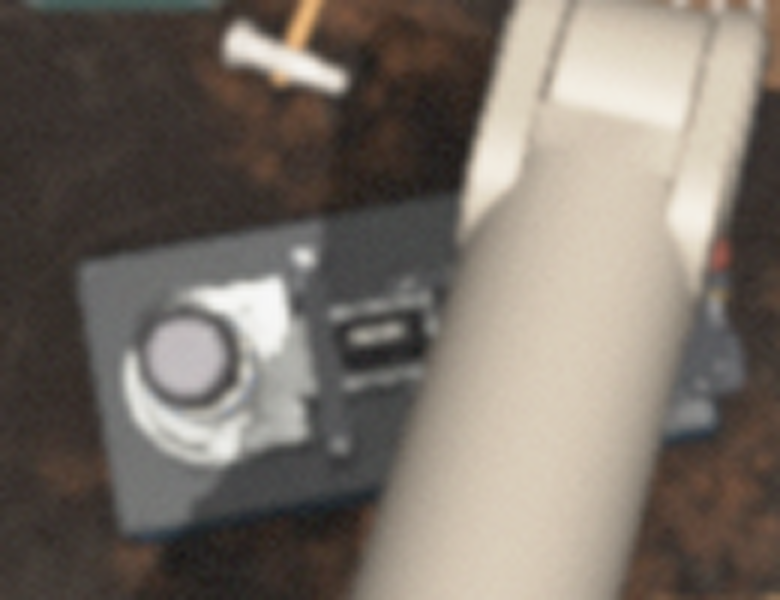

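```bash
python3 - <<'E'
from h import *
yd=np.array([-.1846,.9828]);xd=np.array([.9828,.1846])
for f in('0','10'):
  for n in('top','scene'):
    d=np.load(n+f+'.npz')['d'];Q=cloud(n,d).reshape(-1,3)
    rel=Q[:,:2]-[.587,.2085]; a=rel@xd;b=rel@yd
    k=(Q[:,2]>.1)&(Q[:,2]<.125)&(abs(a)<.025)&(b>-.19)&(b<-.055)
    print(f,n,k.sum(),np.percentile(a[k],[1,99]).round(4),np.percentile(b[k],[1,50,99]).round(4),Q[k,2].max().round(4))
    for alo,ahi in((.03,.045),(-.045,-.03),(-.01,.01)):
      pr=[]
      for lo in np.arange(-.13,-.05,.006):
        kk=(a>alo)&(a<ahi)&(b>lo)&(b<lo+.006)&(Q[:,2]>.04)&(Q[:,2]<.15); pr.append(round(float(np.median(Q[kk,2])*1000)) if kk.sum()>2 else None)
      print(alo,pr)
p=np.load('top10.npz')['p'].astype(int).mean(2)
v,u=(130+345//6),0
for v in(184,186,188): print(v,p[v,208:240].astype(int).tolist())
E
```

```text
0 top 99 [-0.0123  0.0102] [-0.1662 -0.1441 -0.1222] 0.1174
0.03 [61, 61, 60, 62, 63, 61, 78, 80, 81, 84, 87, 86, 81, 80]
-0.045 [66, 62, 65, 62, 62, 61, 79, 79, 79, 82, 88, 86, 81, 81]
-0.01 [109, 107, 80, 79, 79, 81, 81, 79, 65, 66, 87, 88, 65, 69]
0 scene 100 [-0.0118  0.0108] [-0.1676 -0.1474 -0.1217] 0.1139
0.03 [None, None, None, None, None, None, 80, 80, 81, 82, 87, 88, 64, None]
-0.045 [64, 67, 68, 65, 64, 62, 77, 79, 79, 81, 77, 88, 88, None]
-0.01 [111, 104, None, 81, 80, 81, 81, 81, 79, 89, 90, 88, 64, 62]
10 top 100 [-0.0125  0.0099] [-0.1203 -0.0985 -0.076 ] 0.116
0.03 [62, 63, 62, 65, 62, 63, 63, 59, 63, 64, 89, 91, None, 66]
-0.045 [None, None, None, None, 61, 58, 61, 62, 62, 64, 86, 87, 69, 66]
-0.01 [78, 101, 110, 113, 110, 111, 109, 109, 110, 87, 89, 86, 80, 79]
10 scene 93 [-0.0132  0.0104] [-0.1202 -0.0996 -0.0763] 0.1144
0.03 [None, None, None, None, None, None, None, None, None, 88, 90, None, None, None]
-0.045 [69, 66, 66, 69, 63, 63, 64, 63, 63, 64, 88, 87, 88, None]
-0.01 [77, 90, 103, 100, 109, 110, 109, 111, 110, 88, 88, 89, None, None]
184 [182, 161, 136, 105, 87, 82, 81, 77, 64, 51, 65, 82, 93, 99, 106, 113, 130, 137, 118, 85, 54, 44, 77, 119, 127, 111, 115, 130, 141, 148, 155, 160]
186 [172, 163, 143, 110, 89, 85, 80, 67, 55, 63, 101, 132, 146, 141, 122, 111, 111, 98, 83, 64, 52, 42, 50, 74, 99, 109, 123, 135, 144, 151, 159, 166]
188 [172, 170, 155, 127, 93, 86, 84, 78, 65, 54, 55, 55, 47, 49, 40, 40, 42, 41, 45, 41, 38, 31, 51, 80, 103, 120, 134, 143, 150, 157, 164, 169]
```

```bash
python3 - <<'E'
from h import *
yd=np.array([-.1846,.9828]);xd=np.array([.9828,.1846])
for f in('8','9','10'):
    d=np.load('scene'+f+'.npz')['d'];Q=cloud('scene',d).reshape(-1,3)
    rel=Q[:,:2]-[.587,.2085]; a=rel@xd;b=rel@yd
    k=(Q[:,2]>.09)&(Q[:,2]<.112)&(abs(a)<.02)&(b>-.19)&(b<-.055)
    print(f,k.sum(),np.percentile(b[k],[1,5,10]).round(4))
print('tcp9 in s9 crop',(proj('scene',[.6033,.1215,.0898])-[200,115])*9,'tcp8',(proj('scene',[.6057,.1116,.0888])-[200,115])*9)
tgt=np.array([.587,.2085])+xd*-.001+yd*-.142
to([*tgt,.0885],10.6); print(tgt)
crop(np.load('scene10.npz')['p'],225,275,140,185,14,'pics/s10b.png')
E
```

```text
8 97 [-0.121  -0.12   -0.1195]
9 116 [-0.1204 -0.1195 -0.1187]
10 126 [-0.1201 -0.1194 -0.1189]
tcp9 in s9 crop [462.97640647 463.46129808] tcp8 [486.17195184 475.99491852]
t 23.05 pos [ 0.6304 -0.0342  0.2127] local shift mm [1.240e+02 1.047e+02 1.000e-01] rows(6cm) [2.067e+00 1.745e+00 1.000e-03]
jaw az 10.08 tool x [ 0.001 -0.002 -1.   ] gap 0.034876510442228024 F [ 1.4  -0.69 -0.27] q [-0.52  0.45  0.65  1.69 -0.3   1.1   0.4 ]
turn needed CCW deg 0.515112343202162 twist sum about tool x (units .15) -0.06
[0.6122304 0.0687578]
```

View pics/s10b.png

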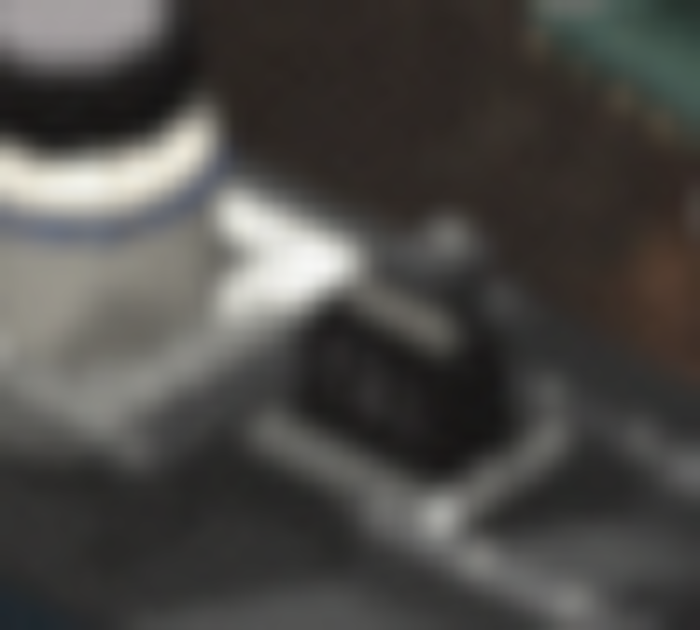

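>>> {"fn": "play_rows", "kwargs": {"xyz": [[0,0.5,0],[0,0.7,0],[0,0.5,0],[0.4,0.05,0],[0.5,0,0],[0.5,0,0],[0.4,0,0],[0.2,0,0]], "twist": [-0.06,0,0,0,0,0,0,0], "claw": [-1,-1,-1,-1,-1,-1,-1,-1], "newtons": 20}}

```text
time: 24.05
position: [0.6099, 0.0753, 0.0905]
eef_rot: [-0.068, 0.705, 0.068, 0.703]
force: [-0.2, 0.8, 0.3]
finger_gap: 0.0008
```

>>> {"fn": "play_rows", "kwargs": {"xyz": [[0,0,0],[0,0.05,0],[0,0.05,0],[0,0.05,0],[0,0.03,0],[0,0,0],[0,0,0],[0,0,0]], "twist": [0,0,0,0,0,0,0,0], "claw": [-1,-1,-1,-1,-1,-1,-1,-1]}}

```text
time: 25.05
position: [0.6089, 0.084, 0.0916]
eef_rot: [-0.067, 0.704, 0.067, 0.704]
force: [0.0, 0.0, 0.6]
finger_gap: 0.0006
```

```bash
python3 - <<'E'
from h import *
p,_,_=tool(); rel=p[:2]-[.587,.2085]; print('a,b',rel@np.array([.9828,.1846]),rel@np.array([-.1846,.9828]))
to([.6,.1,.0885],10.6)
E
```

```text
a,b -0.0014164245141827726 -0.1264195983250399
t 25.05 pos [0.6089 0.084  0.0916] local shift mm [ 3.1 17.4 -5.7] rows(6cm) [ 0.052  0.29  -0.096]
jaw az 10.93 tool x [-0. -0. -1.] gap 0.0005631438418927931 F [0.04 0.01 0.59] q [-0.65  0.56  0.56  1.83 -0.38  0.86  0.29]
turn needed CCW deg -0.3267194590742406 twist sum about tool x (units .15) 0.038
```

>>> {"fn": "play_rows", "kwargs": {"xyz": [[0.03,0.05,0],[0,0.05,0],[0,0.05,0],[0,0.03,0],[0,0,0],[0,0,0],[0,0,0],[0,0,0]], "twist": [0,0,0,0,0,0,0,0], "claw": [-1,-1,-1,-1,-1,-1,-1,-1]}}

```text
time: 26.05
position: [0.6069, 0.0953, 0.0899]
eef_rot: [-0.067, 0.704, 0.068, 0.704]
force: [0.4, 1.2, 2.4]
finger_gap: 0.0003
```

```bash
python3 - <<'E'
from h import *
p,_,_=tool(); rel=p[:2]-[.587,.2085]; print('a,b',rel@np.array([.9828,.1846]),rel@np.array([-.1846,.9828]))
to([.6,.1,.0885],10.6)
p,d=read_camera('scene'); np.savez('scene11.npz',p=p,d=d)
crop(p,225,290,120,185,10,'pics/s11.png')
E
```

```text
a,b -0.0013457270999184415 -0.1149620381194757
t 26.05 pos [0.6069 0.0953 0.0899] local shift mm [ 1.4  6.  -5.9] rows(6cm) [ 0.023  0.099 -0.098]
jaw az 10.96 tool x [-0.     0.001 -1.   ] gap 0.0003058376731464361 F [0.41 1.21 2.35] q [-0.67  0.56  0.56  1.83 -0.38  0.86  0.27]
turn needed CCW deg -0.35526935066060616 twist sum about tool x (units .15) 0.041
```

View pics/s11.png

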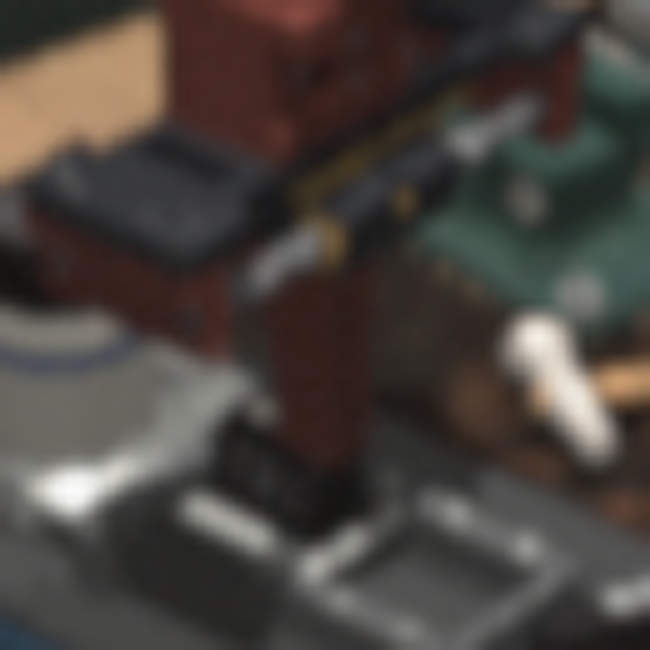

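```bash
python3 - <<'E'
from h import *
p,M,s=tool(); print(p)
f=lambda q:((proj('scene',q)-[225,120])*10).round(0)
print('tcp',f(p),'tcp+20mm up',f(p+[0,0,.0215]))
yd=np.array([-.1846,.9828]);xd=np.array([.9828,.1846])
for b in(-.1215,-.0755):
  for a in(-.0125,.0095):
    for z in(.1115,.0815): print(b,a,z,f([*(np.array([.587,.2085])+a*xd+b*yd),z]))
d=np.load('scene11.npz')['d'];C=cloud('scene',d)
rel=C[...,:2]-[.587,.2085]
for v in range(160,172,1): print(v,[(int(x*1000),int(y*1000),int(z*1000)) for x,y,z in zip((rel@xd)[v,252:264:2],(rel@yd)[v,252:264:2],C[v,252:264:2,2])])
E
```

```text
[0.60690117 0.09528703 0.08988745]
tcp [326. 498.] tcp+20mm up [324. 440.]
-0.1215 -0.0125 0.1115 [316. 463.]
-0.1215 -0.0125 0.0815 [318. 545.]
-0.1215 0.0095 0.1115 [364. 432.]
-0.1215 0.0095 0.0815 [366. 513.]
-0.0755 -0.0125 0.1115 [203. 409.]
-0.0755 -0.0125 0.0815 [207. 489.]
-0.0755 0.0095 0.1115 [251. 378.]
-0.0755 0.0095 0.0815 [255. 458.]
160 [(5, -86, 109), (-10, -110, 128), (-8, -116, 130), (-8, -124, 133), (0, -124, 129), (147, -2, 2)]
161 [(0, -91, 110), (-10, -109, 124), (-9, -117, 127), (-9, -125, 131), (0, -125, 126), (74, -66, 62)]
162 [(-5, -96, 112), (-10, -110, 121), (-9, -117, 123), (-9, -124, 126), (1, -123, 120), (67, -72, 64)]
163 [(-6, -97, 109), (-8, -107, 115), (-8, -115, 119), (-9, -125, 123), (2, -122, 116), (65, -74, 62)]
164 [(-8, -99, 108), (-11, -110, 114), (-6, -113, 113), (-8, -124, 119), (0, -124, 114), (61, -77, 61)]
165 [(-11, -101, 106), (-7, -106, 107), (-7, -115, 111), (-8, -123, 115), (2, -122, 109), (57, -81, 62)]
166 [(-10, -100, 102), (-11, -109, 106), (-8, -115, 108), (0, -115, 103), (5, -118, 101), (-754, -799, 803)]
167 [(-11, -101, 99), (-8, -107, 100), (-9, -116, 104), (-4, -120, 104), (3, -120, 100), (26, -108, 82)]
168 [(-13, -102, 97), (-9, -107, 97), (-8, -115, 100), (-1, -117, 97), (2, -122, 97), (22, -112, 82)]
169 [(-14, -103, 94), (-9, -107, 94), (-9, -115, 97), (-3, -118, 95), (3, -120, 92), (14, -119, 86)]
170 [(-9, -99, 86), (-8, -106, 89), (-9, -116, 94), (-4, -119, 92), (5, -119, 87), (11, -121, 84)]
171 [(-10, -100, 83), (-11, -109, 88), (-7, -114, 88), (-4, -119, 89), (3, -120, 85), (11, -121, 81)]
```

>>> {"fn": "play_rows", "kwargs": {"xyz": [[-0.2,0,0],[-0.3,0,0],[-0.2,0,0],[0,0.14,0],[0,0.14,0],[0,0,0],[0,0,0],[0,0,0]], "twist": [0,0,0,0,0,0,0,0], "claw": [-1,-1,-1,0,1,1,1,1]}}

```text
time: 27.1
position: [0.6036, 0.1109, 0.1316]
eef_rot: [-0.067, 0.704, 0.067, 0.704]
force: [0.1, -0.4, 0.2]
finger_gap: 0.0467
```

```bash
python3 - <<'E'
from h import *
to([.587-.0013*.9828+.098*.1846,.2085-.0013*.1846-.098*.9828,.0885],10.6)
p,d=read_camera('scene'); np.savez('scene12.npz',p=p,d=d)
crop(p,190,300,100,200,7,'pics/s12.png')
E
```

```text
t 27.1 pos [0.6036 0.1109 0.1316] local shift mm [43.1  1.   0.4] rows(6cm) [0.719 0.017 0.007]
jaw az 10.92 tool x [-0. -0. -1.] gap 0.04671874986156537 F [ 0.05 -0.43  0.24] q [-0.72  0.51  0.59  1.8  -0.34  0.93  0.21]
turn needed CCW deg -0.3164736279381941 twist sum about tool x (units .15) 0.037
```

View pics/s12.png

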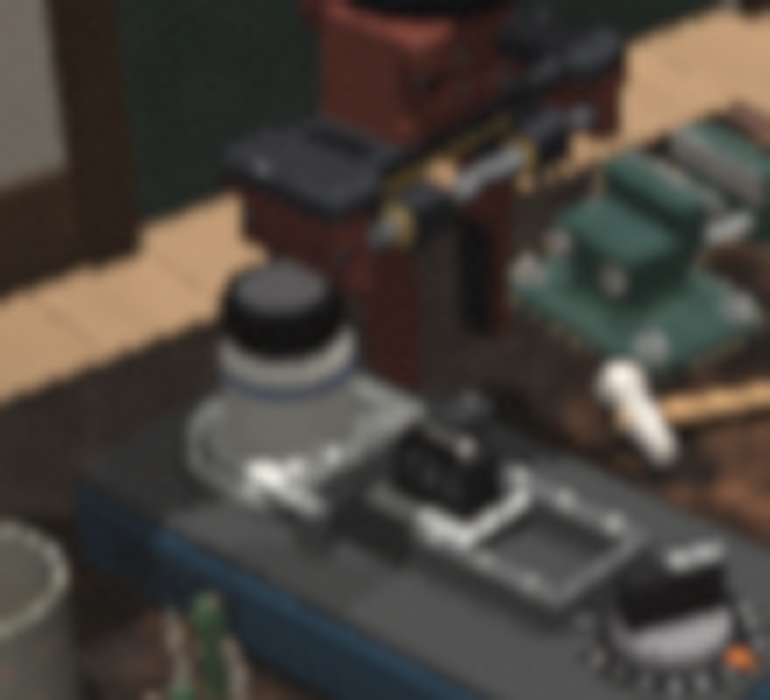

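>>> {"fn": "play_rows", "kwargs": {"xyz": [[0,0,0],[0.2,0.01,0],[0.25,0,0],[0.2,0,0],[0.05,0,0],[0,0,0],[0,0,0],[0,0,0]], "twist": [0,0,0,0,0,0,0,0], "claw": [1,1,1,0.6,0,-0.4,-1,-1], "newtons": 20}}

```text
time: 28.15
position: [0.6039, 0.1119, 0.0903]
eef_rot: [-0.067, 0.704, 0.068, 0.704]
force: [0.7, -0.2, -0.8]
finger_gap: 0.0379
```

>>> {"fn": "play_rows", "kwargs": {"xyz": [[0,0,0],[0,0,0],[0,0.04,0],[0,0.04,0],[0,0.04,0],[0,0,0],[0,0,0],[0,0,0]], "twist": [0,0,0,0,0,0,0,0], "claw": [-1,-1,-1,-1,-1,-1,-1,-1]}}

```text
time: 29.15
position: [0.6022, 0.1193, 0.0899]
eef_rot: [-0.067, 0.704, 0.068, 0.704]
force: [-0.3, 1.0, 1.2]
finger_gap: 0.0006
```

```bash
python3 - <<'E'
from h import *
p,_,_=tool(); rel=p[:2]-[.587,.2085]; print('a,b',rel@np.array([.9828,.1846]),rel@np.array([-.1846,.9828]))
to([.587-.0013*.9828+.098*.1846,.2085-.0013*.1846-.098*.9828,.0885],10.6)
E
```

```text
a,b -0.0014804621296253273 -0.09048202548187807
t 29.15 pos [0.6022 0.1193 0.0899] local shift mm [ 1.4 -7.5  0.1] rows(6cm) [ 0.023 -0.125  0.002]
jaw az 10.95 tool x [ 0.  0. -1.] gap 0.0006147356386636482 F [-0.25  0.96  1.24] q [-0.71  0.56  0.56  1.83 -0.38  0.86  0.23]
turn needed CCW deg -0.3543068809965604 twist sum about tool x (units .15) 0.041
```

```bash
python3 - <<'E'
from h import *
p,d=read_camera('scene'); np.savez('scene13.npz',p=p,d=d)
crop(p,210,290,110,190,9,'pics/s13.png')
print(r.state())
E
```

```text
{'time': 29.2, 'qpos': array([-0.7060174 ,  0.55942514,  0.56098296,  1.83329466, -0.38292095,
        0.85802884,  0.23196464]), 'qvel': array([ 8.65530393e-04,  2.90089308e-04, -9.89223610e-06, -2.66001162e-04,
        1.17356205e-03, -1.99308091e-03, -4.64123286e-04]), 'joint_efforts': array([ 6.35036118e-01, -5.07961428e+01,  9.93615210e+00, -2.08131748e+01,
        2.19960767e-01, -3.79040244e-02,  1.34377876e-05]), 'position': array([0.602265  , 0.11920714, 0.08990664]), 'eef_rot': array([-0.06734379,  0.70385094,  0.06759671,  0.70391005]), 'force': array([0.72622596, 1.49588542, 1.47562489]), 'moment': array([ 0.18574556,  0.06745079, -0.00535117]), 'finger_gap': 0.00027103359731379506}
```

View pics/s13.png

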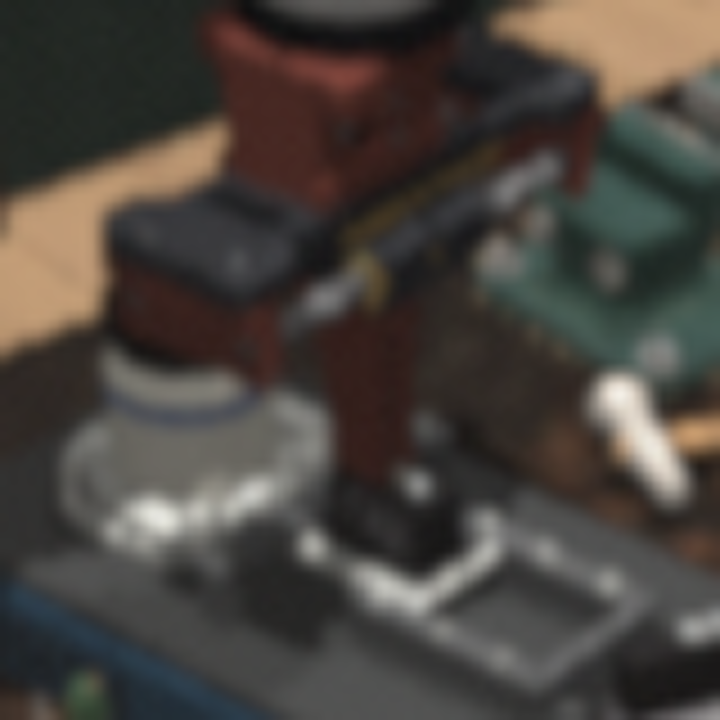

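```bash
python3 - <<'E'
from h import *
yd=np.array([-.1846,.9828]);xd=np.array([.9828,.1846])
for f,(u0,u1) in (('12',(240,262)),('13',(245,262)),('8',(240,265))):
    d=np.load(f'scene{f}.npz')['d'];C=cloud('scene',d); rel=C[...,:2]-[.587,.2085];a=rel@xd;b=rel@yd;z=C[...,2]
    for (al,ah) in((-.07,-.02),(-.02,.02),(.02,.07)):
        k=(a>al)&(a<ah)&(b>-.125)&(b<-.075)&(z<.17)&(z>.075)
        h,_=np.histogram(z[k],np.arange(.075,.175,.006)); print(f,al,h.tolist())
c=['pics/s13z.png']
crop(np.load('scene13.npz')['p'],235,275,145,180,18,c[0])
E
```

```text
12 -0.07 [20, 15, 0, 0, 0, 0, 0, 0, 0, 0, 0, 0, 0, 10, 12, 9]
12 -0.02 [19, 46, 28, 23, 20, 50, 24, 0, 0, 0, 0, 0, 0, 0, 1, 1]
12 0.02 [8, 8, 0, 0, 0, 0, 0, 0, 0, 0, 0, 0, 1, 9, 13, 9]
13 -0.07 [14, 18, 0, 0, 0, 0, 0, 0, 0, 0, 0, 0, 0, 0, 0, 0]
13 -0.02 [27, 47, 28, 23, 19, 41, 20, 20, 12, 18, 14, 15, 16, 18, 15, 16]
13 0.02 [4, 13, 0, 0, 0, 0, 0, 0, 0, 0, 0, 0, 0, 0, 0, 0]
8 -0.07 [20, 16, 0, 0, 0, 0, 1, 2, 1, 0, 2, 7, 4, 9, 8, 7]
8 -0.02 [21, 51, 25, 19, 22, 28, 37, 18, 22, 25, 21, 18, 19, 17, 12, 9]
8 0.02 [9, 10, 0, 0, 0, 0, 0, 1, 0, 1, 1, 0, 1, 1, 2, 1]
```

View pics/s13z.png

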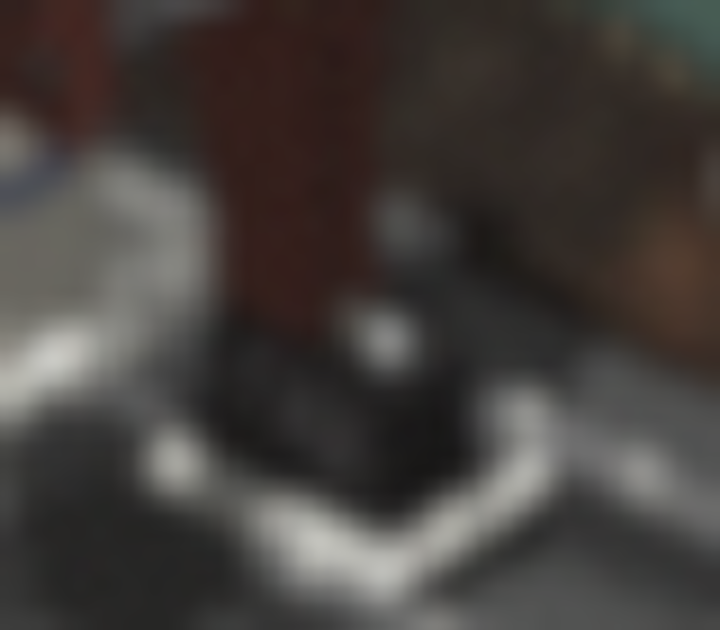

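```bash
python3 - <<'E'
from h import *
# lowest z of finger in various frames: points within 70mm of TCP axis
for f,p,az in (('2',[.5033,-.2145,.1492],76.4),('6',[.5867,.2082,.2109],76.4),('10',[.6307,-.0321,.2129],10.3),('12',[.6036,.1109,.1316],10.9)):
    d=np.load(f'scene{f}.npz')['d'];C=cloud('scene',d); rel=C[...,:2]-p[:2]
    j=np.array([np.cos(np.radians(az)),np.sin(np.radians(az))]);t=np.array([-j[1],j[0]])
    a=rel@j;b=rel@t;z=C[...,2]-p[2]
    k=(abs(a)<.06)&(abs(b)<.014)&(z>-.012)&(z<.07)
    h,_=np.histogram(z[k],np.arange(-.012,.07,.006)); print(f,h.tolist(), 'a',np.percentile(a[k],[2,50,98]).round(3))
E
```

```text
2 [0, 0, 0, 0, 0, 17, 34, 38, 37, 39, 34, 32, 39] a [-0.054 -0.045  0.055]
6 [0, 0, 0, 0, 0, 15, 28, 32, 30, 25, 27, 22, 23] a [-0.056 -0.048  0.05 ]
10 [0, 0, 0, 0, 0, 10, 28, 32, 36, 33, 34, 36, 35] a [-0.026  0.011  0.022]
12 [0, 0, 0, 0, 0, 10, 21, 23, 25, 31, 22, 29, 28] a [-0.035  0.02   0.032]
```

>>> {"fn": "play_rows", "kwargs": {"xyz": [[-0.25,0,0],[-0.1,-0.2,0],[0,-0.4,0],[0,-0.2,0],[0.25,-0.04,0],[0.2,0,0],[0.1,0,0],[0,0,0]], "twist": [0,0,0,0,0,0,0,0], "claw": [-1,-1,-1,-1,-1,-1,-1,-1]}}

```text
time: 30.2
position: [0.6112, 0.07, 0.0769]
eef_rot: [-0.068, 0.704, 0.068, 0.703]
force: [0.4, 0.9, -0.4]
finger_gap: 0.0005
```

>>> {"fn": "play_rows", "kwargs": {"xyz": [[0,0.04,0],[0,0.05,0],[0,0.05,0],[0,0.04,0],[0,0.03,0],[0,0,0],[0,0,0],[0,0,0]], "twist": [0,0,0,0,0,0,0,0], "claw": [-1,-1,-1,-1,-1,-1,-1,-1]}}

```text
time: 31.2
position: [0.6103, 0.0779, 0.0782]
eef_rot: [-0.068, 0.703, 0.065, 0.705]
force: [2.6, -7.6, -0.7]
finger_gap: 0.0004
```

```bash
python3 - <<'E'
from h import *
p,_,_=tool(); rel=p[:2]-[.587,.2085]; print('a,b',rel@np.array([.9828,.1846]),rel@np.array([-.1846,.9828]))
to([.587-.0013*.9828+.098*.1846,.2085-.0013*.1846-.098*.9828,.0885],10.6)
E
```

```text
a,b -0.0011575097801028622 -0.13263506997550759
t 31.2 pos [0.6103 0.0779 0.0782] local shift mm [-10.4  34.6  -0. ] rows(6cm) [-0.174  0.577 -0.001]
jaw az 10.78 tool x [ 0.002 -0.004 -1.   ] gap 0.00043019857907086387 F [ 2.64 -7.58 -0.66] q [-0.64  0.58  0.56  1.84 -0.39  0.84  0.3 ]
turn needed CCW deg -0.18061961961304007 twist sum about tool x (units .15) 0.021
```

>>> {"fn": "play_rows", "kwargs": {"xyz": [[0,0.05,0],[0,0.05,0],[0,0.04,0],[0,0,0],[0,0,0],[0,0,0],[0,0,0],[0,0,0]], "twist": [0,0,0,0,0,0,0,0], "claw": [-1,-1,-1,-1,-1,-1,-1,-1]}}

```text
time: 32.2
position: [0.6103, 0.078, 0.0784]
eef_rot: [-0.069, 0.703, 0.06, 0.706]
force: [7.1, -23.2, -4.8]
finger_gap: 0.0008
```

```bash
python3 - <<'E'
from h import *
p,_,_=tool(); rel=p[:2]-[.587,.2085]; print('a,b',rel@np.array([.9828,.1846]),rel@np.array([-.1846,.9828]))
to([.6,.1,.0885],10.6)
E
```

```text
a,b -0.0011577658940853078 -0.13254037087060733
t 32.2 pos [0.6103 0.078  0.0784] local shift mm [-10.4  23.4  -6.1] rows(6cm) [-0.174  0.389 -0.102]
jaw az 10.46 tool x [ 0.006 -0.013 -1.   ] gap 0.0007566657945812189 F [  7.11 -23.17  -4.83] q [-0.65  0.58  0.56  1.84 -0.39  0.83  0.29]
turn needed CCW deg 0.13803428592453315 twist sum about tool x (units .15) -0.016
```

```bash
python3 - <<'E'
from h import *
yd=np.array([-.1846,.9828]);xd=np.array([.9828,.1846])
for f in('top0','scene0','top6','scene6','top8','scene12'):
    n=f[:3] if f[0]=='t' else 'scene'
    d=np.load(f+'.npz')['d'];Q=cloud(n,d).reshape(-1,3); rel=Q[:,:2]-[.588,.2085];a=rel@xd;b=rel@yd
    k=(Q[:,2]>.092)&(Q[:,2]<.112)&(abs(a)<.04)&(b<-.195)&(b>-.255)
    if k.sum()<20: continue
    P=Q[k,:2].astype(np.float32); rc=cv2.minAreaRect(P); P0=P-P.mean(0); w,V=np.linalg.eigh(P0.T@P0); v=V[:,1]*np.sign(V[0,1])
    print(f,k.sum(),P.mean(0).round(4),'az',np.degrees(np.arctan2(v[1],v[0])).round(1),'rect',np.round(rc[0],4),np.round(rc[1],4),round(rc[2],1))
to([.6282,-.0109,.16])
E
```

```text
top0 62 [ 0.6274 -0.0114] az -15.1 rect [ 0.6278 -0.0114] [0.0138 0.0467] 75.0
scene0 78 [ 0.6259 -0.0126] az -18.1 rect [ 0.6285 -0.0117] [0.0141 0.0473] 73.9
top6 63 [ 0.6274 -0.0115] az -14.9 rect [ 0.6282 -0.0113] [0.014  0.0469] 74.4
scene6 82 [ 0.6259 -0.013 ] az -16.6 rect [ 0.628  -0.0124] [0.0147 0.05  ] 73.9
top8 63 [ 0.6266 -0.0113] az -15.6 rect [ 0.6273 -0.0114] [0.0136 0.0468] 74.0
scene12 84 [ 0.6258 -0.0129] az -17.6 rect [ 0.6286 -0.0122] [0.0166 0.0508] 71.7
t 32.2 pos [0.6103 0.078  0.0784] local shift mm [-80.4 -91.8   1.7] rows(6cm) [-1.34  -1.53   0.028]
jaw az 10.46 tool x [ 0.006 -0.013 -1.   ] gap 0.0007566657945812189 F [  7.11 -23.17  -4.83] q [-0.65  0.58  0.56  1.84 -0.39  0.83  0.29]
```

>>> {"fn": "play_rows", "kwargs": {"xyz": [[0,-0.2,0],[0,-0.1,0],[-0.3,0,0],[-0.5,-0.2,0],[-0.5,-0.4,0],[0,-0.5,0],[0,-0.35,0],[0,0,0]], "twist": [0,0,0,0,0,-0.93,-0.93,-0.93], "claw": [-1,-1,-1,0,1,1,1,1], "newtons": 30}}

```text
time: 33.2
position: [0.6313, -0.0135, 0.1576]
eef_rot: [-0.213, 0.674, 0.213, 0.675]
force: [0.0, 0.4, 0.0]
finger_gap: 0.0468
```

>>> {"fn": "play_rows", "kwargs": {"xyz": [[0,0,0],[0,0,0],[0,0,0],[0,0,0],[0,0,0],[0,0,0],[0,0,0],[0,0,0]], "twist": [-0.93,-0.93,-0.93,-0.93,-0.93,0,0,0], "claw": [1,1,1,1,1,1,1,1]}}

```text
time: 34.2
position: [0.6306, -0.012, 0.1561]
eef_rot: [-0.43, 0.562, 0.43, 0.562]
force: [0.4, -0.8, 0.0]
finger_gap: 0.0878
```

```bash
python3 - <<'E'
from h import *
to([.628,-.0115,.068],74.3)
for n in('scene','top'):
    p,d=read_camera(n); np.savez(n+'14.npz',p=p,d=d)
crop(np.load('scene14.npz')['p'],190,320,95,215,6,'pics/s14.png')
yd=np.array([-.1846,.9828]);xd=np.array([.9828,.1846])
for n in('top','scene'):
    d=np.load(n+'14.npz')['d'];Q=cloud(n,d).reshape(-1,3)
    rel=Q[:,:2]-[.587,.2085]; a=rel@xd;b=rel@yd
    k=(Q[:,2]>.1)&(Q[:,2]<.125)&(abs(a)<.025)&(b>-.19)&(b<-.055)
    if k.sum()>10: print(n,k.sum(),np.percentile(b[k],[1,50,99]).round(4))
E
```

```text
t 34.2 pos [ 0.6306 -0.012   0.1561] local shift mm [88.1  2.7 -0.3] rows(6cm) [ 1.468  0.045 -0.004]
jaw az 74.82 tool x [ 0.  0. -1.] gap 0.08781850498917766 F [ 0.42 -0.83  0.03] q [-0.33  0.46  0.34  1.73 -0.18  0.98  1.38]
turn needed CCW deg -0.5181325245816737 twist sum about tool x (units .15) 0.06
top 98 [-0.1201 -0.0985 -0.0759]
scene 93 [-0.1209 -0.1004 -0.0747]
```

View pics/s14.png

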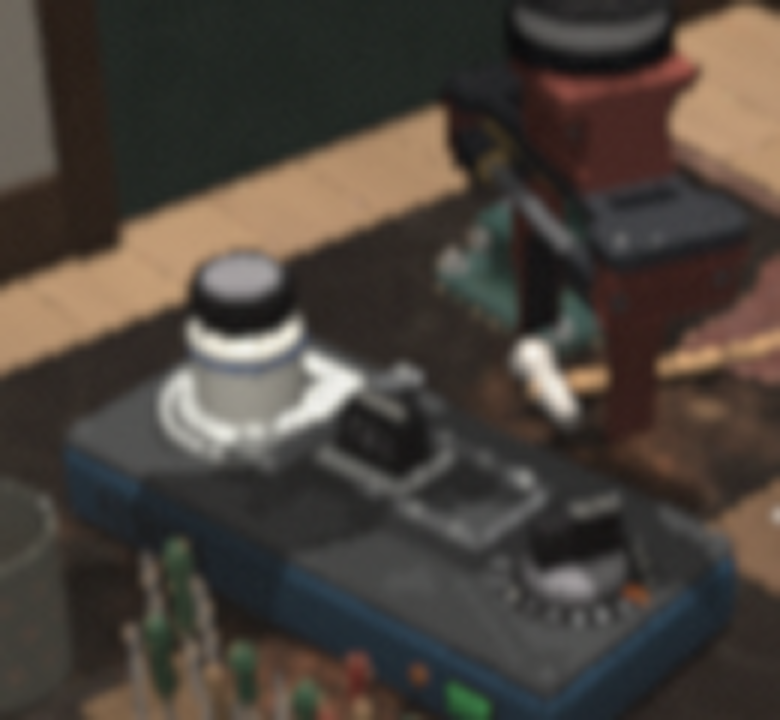

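>>> {"fn": "play_rows", "kwargs": {"xyz": [[0,0.045,0],[0,0,0],[0.2,0,0],[0.3,0,0],[0.35,0,0],[0.3,0,0],[0.2,0,0],[0.1,0,0]], "twist": [0.06,0,0,0,0,0,0,0], "claw": [-0.1,-0.1,-0.1,-0.1,-0.1,-0.1,-0.1,-0.1], "newtons": 30}}

```text
time: 35.3
position: [0.6276, -0.0116, 0.0678]
eef_rot: [-0.427, 0.564, 0.428, 0.563]
force: [0.7, 0.5, 0.3]
finger_gap: 0.0399
```

```bash
python3 - <<'E'
from h import *
to([.628,-.0115,.068],74.3)
p,d=read_camera('scene'); np.savez('scene15.npz',p=p,d=d)
crop(p,245,325,130,210,9,'pics/s15.png')
E
```

```text
t 35.3 pos [ 0.6276 -0.0116  0.0678] local shift mm [-0.2 -0.3  0.2] rows(6cm) [-0.003 -0.005  0.003]
jaw az 74.37 tool x [-0.001 -0.    -1.   ] gap 0.039913085911086915 F [0.68 0.55 0.27] q [-0.31  0.57  0.31  1.8  -0.22  0.81  1.41]
turn needed CCW deg -0.0667000906551607 twist sum about tool x (units .15) 0.008
```

View pics/s15.png

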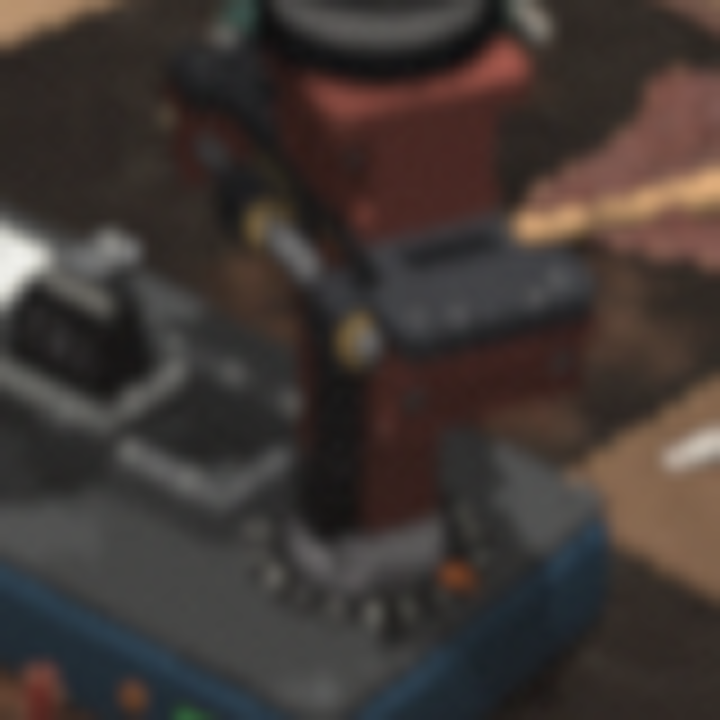

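>>> {"fn": "play_rows", "kwargs": {"xyz": [[0,0,0],[0,0,0],[0,0,0],[0,0,0],[0,0,0],[0,0,0],[0,0,0],[0,0,0]], "twist": [0,0,0,0,0,0,0,0], "claw": [-1,-1,-1,-1,-1,-1,-1,-1], "newtons": 30}}

```text
time: 36.35
position: [0.6284, -0.0116, 0.0694]
eef_rot: [-0.427, 0.563, 0.427, 0.564]
force: [-1.1, -0.2, 5.3]
finger_gap: 0.0137
```

>>> {"fn": "play_rows", "kwargs": {"xyz": [[0,0,0],[0,0,0],[0,0,0],[0,0,0],[0,0,0],[0,0,0],[0,0,0],[0,0,0]], "twist": [0.5,0.9,0.9,0.9,0.9,0.9,0.8,0.45], "claw": [-1,-1,-1,-1,-1,-1,-1,-1]}}

```text
time: 37.35
position: [0.6289, -0.011, 0.0694]
eef_rot: [-0.126, 0.695, 0.126, 0.696]
force: [-0.2, 0.9, 5.1]
finger_gap: 0.0138
```

>>> {"fn": "play_rows", "kwargs": {"xyz": [[0,0,0],[0,0,0],[0,0,0],[0,0,0],[0,0,0],[0,0,0],[0,0,0],[0,0,0]], "twist": [0,0,0,0,0,0,0,0], "claw": [-1,-1,-1,-0.7,-0.5,-0.3,-0.1,-0.1]}}

```text
time: 38.35
position: [0.6278, -0.0116, 0.0687]
eef_rot: [-0.127, 0.696, 0.127, 0.695]
force: [0.5, 0.9, 0.3]
finger_gap: 0.0394
```

```bash
python3 - <<'E'
from h import *
to([.628,-.0115,.068],20.6)
E
```

```text
t 38.35 pos [ 0.6278 -0.0116  0.0687] local shift mm [0.7 0.  0.3] rows(6cm) [0.011 0.    0.004]
jaw az 20.65 tool x [-0. -0. -1.] gap 0.039350273784620596 F [0.47 0.86 0.27] q [-0.47  0.61  0.55  1.81 -0.41  0.84  0.64]
turn needed CCW deg -0.05201256353002748 twist sum about tool x (units .15) 0.006
```

Turned and released. Raise and move clear to the right (tool y is now roughly world +y), then look.

>>> {"fn": "play_rows", "kwargs": {"xyz": [[-0.3,0,0],[-0.6,0,0],[-0.9,0,0],[-0.9,-0.4,0],[-0.3,-0.9,0],[0,-0.9,0],[0,-0.8,0],[0,-0.3,0]], "twist": [0,0,0,0,0,0,0,0], "claw": [-0.1,-0.1,-0.1,-0.1,-0.1,-0.1,-0.1,-0.1]}}

```text
time: 39.35
position: [0.6975, -0.2009, 0.2502]
eef_rot: [-0.126, 0.696, 0.125, 0.696]
force: [0.2, -0.2, 1.0]
finger_gap: 0.0397
```

```bash
python3 - <<'E'
from h import *
to([.628,-.0115,.068],20.6)
for n in('scene','top'):
    p,d=read_camera(n); np.savez(n+'16.npz',p=p,d=d)
crop(np.load('scene16.npz')['p'],190,320,95,215,6,'pics/s16.png')
crop(np.load('top16.npz')['p'],160,290,140,230,6,'pics/t16.png')
yd=np.array([-.1846,.9828]);xd=np.array([.9828,.1846])
for n in('top','scene'):
    d=np.load(n+'16.npz')['d'];Q=cloud(n,d).reshape(-1,3)
    rel=Q[:,:2]-[.587,.2085]; a=rel@xd;b=rel@yd
    k=(Q[:,2]>.1)&(Q[:,2]<.125)&(abs(a)<.025)&(b>-.19)&(b<-.055)
    print(n,k.sum(),np.percentile(b[k],[1,50,99]).round(4)) if k.sum()>9 else None
    k=(Q[:,2]>.092)&(Q[:,2]<.112)&(abs(a)<.04)&(b<-.195)&(b>-.255)
    if k.sum()>20:
        P=Q[k,:2].astype(np.float32);rc=cv2.minAreaRect(P);P0=P-P.mean(0); w,V=np.linalg.eigh(P0.T@P0); v=V[:,1]*np.sign(V[0,1]); az=np.degrees(np.arctan2(v[1],v[0])); print('knob az',az,'angle',10.64-az,rc)
    k=(Q[:,2]>.14)&(Q[:,2]<.155)&(abs(a)<.05)&(abs(b)<.05)
    if k.sum()>20:
        A=np.c_[Q[k,:2],np.ones(k.sum())]; x=np.linalg.lstsq(A,Q[k,2],rcond=None)[0]; print('cap top',Q[k].mean(0).round(4),'slope',x[:2].round(3))
E
```

```text
t 39.35 pos [ 0.6975 -0.2009  0.2502] local shift mm [181.7 202.2   0.9] rows(6cm) [3.028 3.369 0.015]
jaw az 20.42 tool x [ 0.001 -0.002 -1.   ] gap 0.03965574088732569 F [ 0.17 -0.19  0.96] q [-0.21  0.6   0.65  1.39 -0.36  1.27  0.83]
turn needed CCW deg 0.1816407071763564 twist sum about tool x (units .15) -0.021
top 98 [-0.1201 -0.0979 -0.0754]
knob az -67.3231 angle 77.9631 ((0.6281083822250366, -0.011908667162060738), (0.015001065097749233, 0.04681680351495743), 22.26705551147461)
cap top [0.5872 0.2091 0.148 ] slope [ 0.013 -0.013]
scene 97 [-0.1218 -0.1004 -0.0745]
knob az -68.77407 angle 79.41407 ((0.628468930721283, -0.012534134089946747), (0.016269490122795105, 0.04758286476135254), 21.08226203918457)
cap top [0.5848 0.2046 0.1479] slope [0.049 0.065]
```

View pics/s16.png

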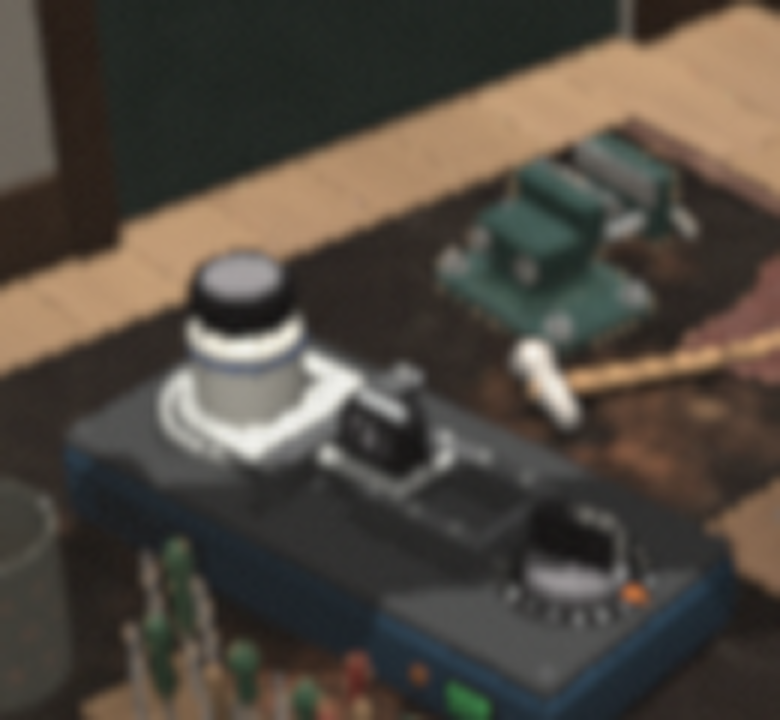

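View pics/t16.png

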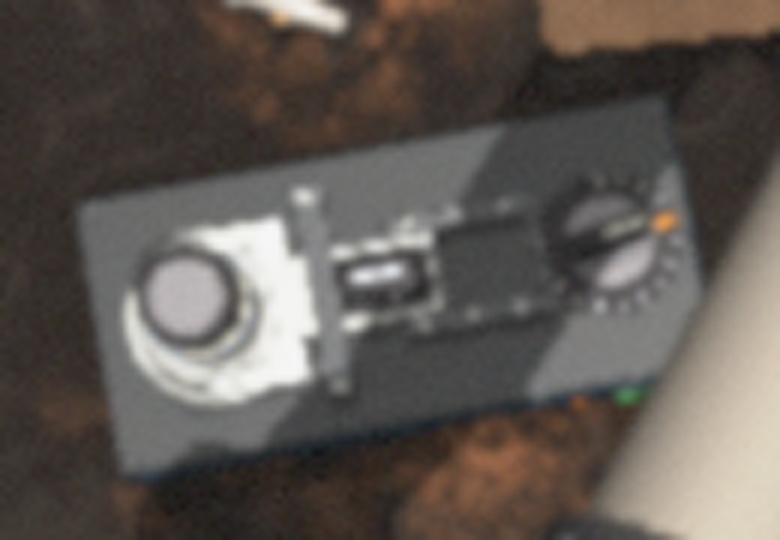

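```bash
python3 - <<'E'
from h import *
print(ticket.hand_in())
E
```

```text
the job is handed in; nothing more can be done
None
```

I seated the jar upright, slid the lock to its stop, turned the timer to the orange mark last, and handed the job in at about 39 s. `hand_in` reports no verdict.

**Last checks:**
- **Jar:** it came down gently in the ring and sits with its cap top at 148 mm, as a seated jar should. The top view puts the cap centre under 1 mm from where I measured the seat. In the scene view it read about 4 mm off and showed an apparent slope of 0.05–0.065 rad, but the oblique depth view is noisy. The top view read 0.013 rad, and the picture shows the jar upright.
- **Lock:** the fork's prongs lie over the foot and the grip stands against the bridge. It did not move under a 23 N push, though I measured its centre 98–100 mm from the seat rather than the stated 96 mm. I put that down to measuring error and a bias in my seat reference.
- **Timer:** the pointer measures 78–79.4°, against 80° for the mark.
- **Bystanders:** I saw no contact with any of them and nothing looked shifted, but I did not measure their positions.

**Slip on the lock:** the visible fingertips end about 20 mm short of the stated TCP. My first hold on the lock grip was therefore too shallow and slipped off when the lock was already within about a millimetre of its stop. I finished and tested the push with closed fingers from behind the grip, set deeper.

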